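# Rebuild a coffee grinding head after cleaning

## Robot

A 7-joint arm with a two-finger parallel gripper is mounted at the origin on the work surface. World frame = base frame: x ahead of the robot, y to its left, z up, the work surface at z = 0. Lengths are in mm, angles in rad, forces in N, time in s.
With the tool pointing down it reaches from about 350 to 900 mm from the base axis. Payload 7.2 kg.
Tool frame: the origin (TCP) lies on the front face of the gripper's body, between the roots of the fingers; the fingertips stand 73 mm ahead of it and the grasp point (between the pads) lies 54 mm ahead of it; z points along the fingers, y is the line along which they close (so a half turn about z gives the same grasp; the last joint's range is limited). The gripper opens to 85 mm and grips with 20 to 120 N. Pads are 22 mm wide; open, the fingers measure 114 mm over their backs; the gripper's body (76 mm by 85 mm) begins 54 mm behind the grasp point. The pads swing forward as they close: fully open they stand 13 mm farther back than shut.
Start: joints at [-1.208, 0.411, -0.013, 1.596, 0.006, 1.134, -0.082], TCP at [261.007, 567.892, 303.897] pointing down, gripper open.
Joint ranges: [-2.95, 2.95], [-0.29, 1.99], [-1.47, 1.44], [0.14, 2.54], [-1.03, 4.17], [0.13, 1.85], [-2.86, 2.86]. Speed limits (rad/s): [2.39, 2.39, 3.01, 3.01, 3.14, 3.14, 3.14].

## Interface

Orientations are given as a unit quaternion [x, y, z, w].
In Python, from bench import robot, capture, camera_params, job gives the robot as it stands.
- The arm moves only by the tool jog_arm, never from a script. Its argument "series" is a list of rows, each an object with "slide": the shift along the tool's x, y, z in m, a list of three; "rot": the turn, a rotation vector about the tool's x, y, z in degrees, a list of three; "grip": the closure, from 0 (fully open) to 1 (shut). In form: [{"slide": [tx, ty, tz], "rot": [rx, ry, rz], "grip": grip}, ...]. A call has 1 to 12 rows; each row is the pose to reach, as a shift and turn from the pose commanded when the call began, along the tool's axes at that moment; what a row does not reach only later rows make up. A row lasts 1/12 s, in which the tool goes at most 41.7 mm and 7.16 degrees, less where a joint would pass 70% of its speed; a pose out of reach is approached as far as the arm can. A call with a gripper value outside its range is refused whole. The fingers move at their own pace and stop on an object; the grip force is fixed at half the most. Time passes only in rows, so rows that repeat a pose let the fingers close. It gives the time, the measured TCP pose, the force, the opening and the grip force at its end, in the units of the state.
- robot.read_state(): the state, without advancing time (a new reading comes with each control period).
- capture(name): name is "scene" or "top" or "wrist"; returns the picture (480x640x3 uint8, blue, green, red); there is no depth.
- camera_params(name): a dict with "fov_y" (degrees; the focal length in pixels is half the picture's height over the tangent of half this angle, whatever the lens; pixels are square), "cx", "cy" (the principal point, pixels), "k1" (the pictures are not rectified: a ray, as slopes to the right and down, at radius r is drawn at 1 + k1 r^2 times it, then the intrinsics apply), "rvec" (rotation vector, rad) and "tvec" (3), from world to camera coordinates, as OpenCV has them. Camera axes: x right, y down, z forward; pixel columns grow to the right and rows downward; lengths in mm; the calibration is good to about 2 mm. A picture is of the moment at which its call begins: read the wrist's pose just before it. camera_params takes no time and is no camera call; for the wrist camera it gives the pose at the moment of the call.
- job.hand_in(): hands the job in; it is judged then, once.
The state is a dict: "time": time; "joint_positions": joint angles; "joint_vel": joint speeds; "joint_torque": joint torques, N m; "position": TCP position; "eef_rot": TCP orientation; "force": force on the tool from outside, world axes, zero at the start; "ft_torque": the same for the moment, N m; "gripper_width": finger opening in mm; "grasp_force": force on a finger pad.
Only numpy, scipy, OpenCV 4.12 (cv2) and the standard library are available. Lean on these libraries where they do the work, as an engineer would, in place of code of your own. Each camera call takes 0.05 s, during which the arm holds its last target. There are 200 camera calls.

## Task

Put the cleaned grinding head back together: take the black cap off its spindle and stand it upright on the coaster, then stack all the spacer rings lying on the counter flat on its spindle, then the burr on top of them with its hub up, then lay the glass window in the seat above. Finally set the lock ring on the window between the hooks and turn it clockwise, seen from above, until both of its ears are under the hooks and up against their stops; leave the tumbler, cup and brush alone.

Things in the scene. Friction and masses are not known exactly. Their poses are not given: they have to be found in the camera images.
- head: The grinding head, fixed; its place and yaw vary. Origin: centre of its underside, z up. Dark round base plate, diameter 184 mm, 10 mm thick, with a spindle on its axis, four aluminium pillars round it at 60, 120, 240 and 300 degrees from its x axis (counted towards y), and a hook on its +y and its -y side. The gaps on its +x and -x sides are open for fingers.
- spindle_top (a point): The middle of the steel spindle's top, 72 mm above the counter. The spindle has diameter 20 mm; its last 10 mm taper to diameter 10.
- cell_seat (a point): The point on the spindle's axis 90 mm above the counter: where the origin of the seated window lies. The seat (cell) is made by the four pillars, 28 mm wide, 57 to 74 mm from the axis: each has a ledge at height 90 mm, 57 to 64.5 mm from the axis, and outside it a lip up to 96 mm.
- hook_a (a point): Underside of the +y hook's tab, 72 mm from the axis, 109 mm up. Its post stands 79 to 90 mm from the axis; the tab overhangs inwards to 66 mm, is 38 mm wide, its top 117 mm up. Under the tab's clockwise (head's +x) end is a stop wall, its face 12.5 mm from the head's y axis: it halts an ear of the lock ring when the ear is centred under the tab.
- hook_b (a point): The same point of the -y hook, which is the +y hook turned half round the axis (its stop wall is at its -x end). The head's y axis runs from hook_b to hook_a.
- ring_bar (a point): The middle of the lock ring's carrying bar, 52 mm above the ring's underside; its axes are the ring's. The bar runs along x from ear to ear (118 mm long, 14 mm wide, 12 mm tall, on two uprights). The ring goes down past the hooks only with the bar 30 to 145 degrees counter-clockwise (from above) of the line between the hooks, and locks by turning clockwise onto that line.
- spacer1: A plain flat steel spacer ring lying on the counter, outer diameter 60 mm, bore 24 mm, 12 mm thick, 70 g or so. Origin: centre of its underside. The spacers are all alike; two to four of them are present.
- spacer2: A plain flat steel spacer ring lying on the counter, outer diameter 60 mm, bore 24 mm, 12 mm thick, 70 g or so. Origin: centre of its underside. The spacers are all alike; two to four of them are present.
- spacer3: A plain flat steel spacer ring lying on the counter, outer diameter 60 mm, bore 24 mm, 12 mm thick, 70 g or so. Origin: centre of its underside. The spacers are all alike; two to four of them are present.
- spacer4: A plain flat steel spacer ring lying on the counter, outer diameter 60 mm, bore 24 mm, 12 mm thick, 70 g or so. Origin: centre of its underside. The spacers are all alike; two to four of them are present.
- burr: The steel burr: a disc of diameter 96 mm and 8 mm thick with dark slanting teeth on top and a central hub (diameter 40 mm, 20 mm tall above the disc), bore 24 mm right through, about 0.3 kg. It lies hub up. Origin: centre of its underside.
- window: The glass window: a clear disc of diameter 124 mm, 8 mm thick, with a steel knob in the middle of its top (diameter 26 mm, 24 mm tall above the disc), about 0.25 kg. Origin: centre of its underside.
- lockring: The lock ring, dark steel, about 0.3 kg: a flat ring (outer diameter 124 mm, inner 92 mm, 8 mm thick) with two ears, 24 mm wide and 7 mm thick, reaching out to 76 mm from its axis along its +x and -x. Origin: centre of its underside. The same after a half turn. No thread or spring: it slides round on the window, its ears with 4 mm of play under the tabs.
- cap: The black plastic spindle cap, a tube closed at the top, outer diameter 44 mm, inner 26 mm, 80 mm tall (open inside up to 70 mm), about 80 g. At the start it stands over the spindle on the head's base plate, its underside 10 mm above the counter. Origin: centre of its underside.
- coaster: A green hexagonal coaster, fixed to the counter, 100 mm across the flats, 4 mm thick. Origin: centre of its underside.
- tumbler: Bystander: a glass tumbler, diameter 76 mm, 85 mm tall, upright. Origin: centre of its underside.
- tasting_cup: Bystander: a white ceramic cup, diameter 64 mm, 50 mm tall. Origin: centre of its underside.
- brush: Bystander: a cleaning brush lying on the counter. Origin: within it, on its underside.
There are look-alikes about, which are no part of the job. Leave any orange or pink look-alike of the spacer4 alone. What is shaped like the spacer2 but green is not meant.

How it is judged:
By the outcome, as a careful person would: the job done as asked, in the order asked, and still so for the second after the job is handed in, with the robot touching nothing.
Of spacer1, spacer2, spacer3, spacer4 only 2 to 4 are there at a start; the rules pass over those that are not, and their reading is None.
At some moment in a run one of spacer1, spacer2, spacer3, spacer4, burr, window, lockring may be knocked a few centimetres aside while the robot is not near it.
It also fails if it takes over 210 s, if anything falls off the work surface, if the arm or the gripper's body presses on something with over 40 N, if the wrist force passes 120 N, or if a joint passes its speed limit or range.

## Working session

There is one attempt and no reset: what is moved stays moved. The work goes in short steps, Python scripts to look and compute and a tool call to move; the robot and the scene stay as the last step left them, time stands still between calls to the robot, and variables do not carry over. Pictures are saved under pics/ and viewed, at most 14 in all, crops included, and the job is handed in when it is done.

Besides the shell and the picture viewer there is one more tool, called after "Call:" as a command line: name --argument value ..., lists and objects as JSON in quotes. jog_arm: Moves the arm, as the interface text tells. Its arguments: {"type":"object","properties":{"series":{"type":"array","items":{"type":"object","properties":{"slide":{"type":"array","items":{"type":"number"}},"rot":{"type":"array","items":{"type":"number"}},"grip":{"type":"number"}}}}},"required":["series"]}

```bash
ls; mkdir -p pics; cat > h.py <<'E'
import numpy as np, cv2
from scipy.spatial.transform import Rotation as R
from bench import robot, capture, camera_params, job
def cam(n):
    p=camera_params(n); f=240/np.tan(np.radians(p['fov_y']/2))
    return dict(f=f,c=np.array([p['cx'],p['cy']]),k=p['k1'],R=R.from_rotvec(p['rvec']).as_matrix(),t=np.array(p['tvec'],float))
def ray(C,px):
    d=(np.array(px,float)-C['c'])/C['f']; u=d.copy()
    for _ in range(20): u=d/(1+C['k']*(u@u))
    v=C['R'].T@np.array([u[0],u[1],1]); return -C['R'].T@C['t'],v
def at(C,px,z):
    o,v=ray(C,px); return (o+v*(z-o[2])/v[2])
def proj(C,P):
    q=C['R']@np.array(P,float)+C['t']; u=q[:2]/q[2]; return C['c']+C['f']*u*(1+C['k']*(u@u))
def tri(l):
    A=0;b=0
    for C,px in l:
        o,v=ray(C,px); v=v/np.linalg.norm(v); M=np.eye(3)-np.outer(v,v); A=A+M; b=b+M@o
    return np.linalg.solve(A,b)
def st():
    s=robot.read_state(); r=R.from_quat(s['eef_rot']).as_matrix(); return s,r
def to(p,yaw=None):
    "slide to put TCP at p (mm), tool down, y axis along yaw (deg, world)"
    s,r=st(); d=r.T@(np.array(p,float)-s['position'])/1000
    out=[d.round(4)]
    if yaw is not None:
        best=None
        for k in (0,180):
            a=np.radians(yaw+k); y=np.array([np.cos(a),np.sin(a),0]); z=np.array([0,0,-1.]); x=np.cross(y,z)
            v=R.from_matrix(r.T@np.c_[x,y,z]).as_rotvec(degrees=True)
            if best is None or np.linalg.norm(v)<np.linalg.norm(best): best=v
        out.append(best.round(1))
    print(p,yaw,*out)
E
python3 - <<'E'
from h import *
s,r=st(); print(s); print(r.round(3))
for n in('scene','top','wrist'):
    C=cam(n); cv2.imwrite(f'pics/{n}0.png',capture(n)); print(n,C['f'],C['k'],(-C['R'].T@C['t']).round(),C['R'][2].round(2))
E
```

```text
pics
{'time': 0.0, 'joint_positions': array([-1.20819024,  0.41187508, -0.0126935 ,  1.59707472,  0.00561323,
        1.13431445, -0.08219625]), 'joint_vel': array([-1.13251073e-05,  7.46400610e-04, -1.93922041e-04, -4.25234156e-04,
       -8.94975290e-04, -6.53619412e-04,  4.95793480e-04]), 'joint_torque': array([-9.30137394e-04, -6.00624061e+01,  6.82287924e-01, -2.99418086e+01,
        1.39058699e-02,  1.08445832e-02,  2.02688409e-05]), 'position': array([260.88042261, 567.5122685 , 303.05599621]), 'eef_rot': array([ 2.13732714e-01,  9.76891835e-01, -8.10859726e-04, -1.07833441e-04]), 'force': array([-0.49187558,  0.18752404,  0.60954267]), 'ft_torque': array([-0.03952247, -0.02166206,  0.03563075]), 'grasp_force': 0.0, 'gripper_width': 85.63265082052133}
[[-0.909  0.418 -0.001]
 [ 0.418  0.909 -0.002]
 [-0.    -0.002 -1.   ]]
scene 566.2176770465302 -0.01495090884729656 [1105.   58. 1003.] [-0.51 -0.01 -0.86]
top 546.0867824697663 -0.11791665657248183 [ 305.   47. 1167.] [ 0.22 -0.01 -0.98]
wrist 377.0650187678584 -0.055452748812645135 [198. 595. 372.] [ 0.24 -0.11 -0.96]
```

View pics/top0.png

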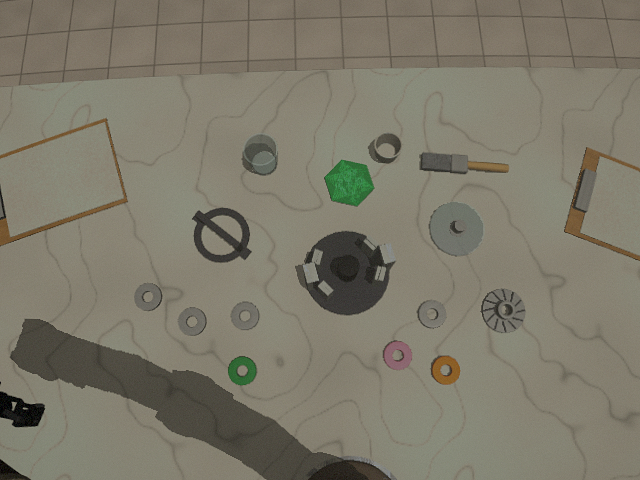

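View pics/scene0.png

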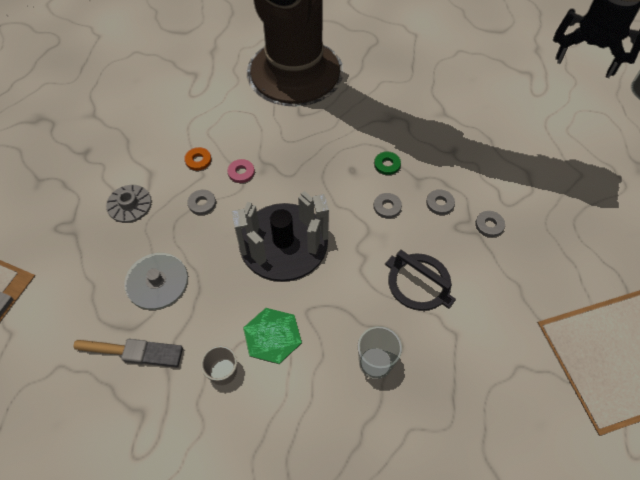

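Top view: steel spacers at about (148,296), (192,321), (245,315), (432,314). Look-alikes: green (242,370), pink (397,355), orange (445,370). Burr (503,310), window (456,229), lock ring (221,235), head (347,272), coaster (349,183).

```bash
python3 - <<'E'
from h import *
t=cv2.imread('pics/top0.png'); s=cv2.imread('pics/scene0.png')
rs=lambda a,w,h:cv2.resize(a,(w,h),interpolation=cv2.INTER_CUBIC)
a=rs(t[222:322,297:397],400,400); b=rs(s[185:285,230:335],400,400)
c=rs(t[280:340,125:275],500,200); d=rs(t[285:345,410:500],300,200)
cv2.imwrite('pics/crop1.png',np.vstack([np.hstack([a,b]),np.hstack([c,d])]))
T=cam('top');S=cam('scene')
for n,p,q,z in [('sp1',(148,296),(490,223),12),('sp2',(192,321),(441,201),12),('sp3',(245,315),(388,205),12),('sp4',(432,314),(202,202),12),('burrtop',(505,309),(127,198),28),('knob',(458,226),(154,275),32),('barmid',(221,235),(420,279),52),('coaster',(349,183),(272,335),4),('captop',(346,267),(283,225),90),('tumb',(263,155),(376,362),0),('cup',(387,148),(219,371),0)]:
    print(n,tri([(T,p),(S,q)]).round(),at(T,p,z).round(),at(S,q,z).round())
E
```

```text
sp1 [464. 418.   6.] [463. 415.  12.] [467. 416.  12.]
sp2 [407. 321.   6.] [407. 318.  12.] [412. 321.  12.]
sp3 [417. 207.   5.] [416. 205.  12.] [422. 207.  12.]
sp4 [ 406. -192.    2.] [ 405. -191.   12.] [ 413. -189.   12.]
burrtop [ 409. -347.   21.] [ 408. -345.   28.] [ 414. -344.   28.]
knob [ 594. -261.   22.] [ 591. -258.   32.] [ 599. -259.   32.]
barmid [594. 259.   5.] [582. 250.  52.] [618. 251.  52.]
coaster [708. -28.  -4.] [705. -28.   4.] [711. -28.   4.]
captop [504. -10.  62.] [499.  -9.  90.] [522.  -8.  90.]
tumb [770. 162.  25.] [780. 165.   0.] [762. 165.   0.]
cup [ 783. -118.   13.] [ 789. -119.    0.] [ 779. -122.    0.]
```

View pics/crop1.png

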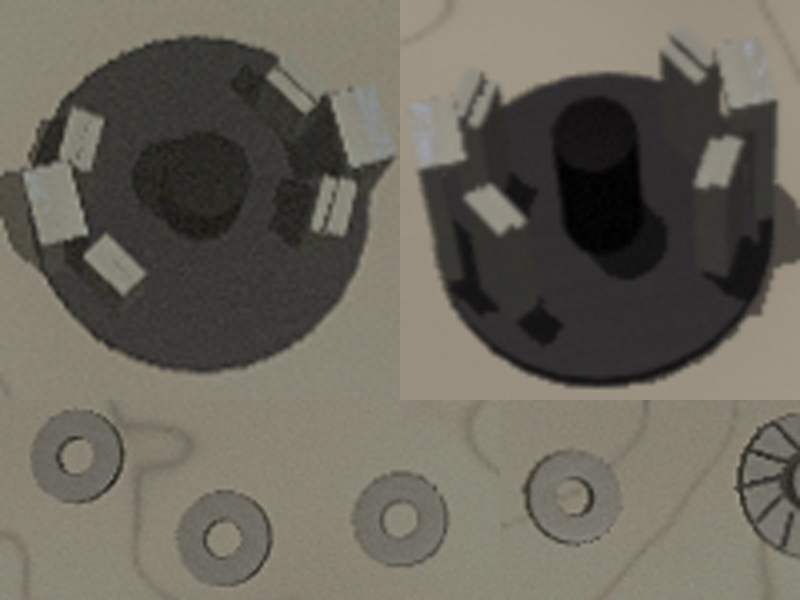

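```bash
python3 - <<'E'
from h import *
T=cam('top');S=cam('scene')
a=at(T,(311.2,272.8),117);b=at(T,(387.5,253.2),117); print(a.round(),b.round(),((a+b)/2).round(),np.linalg.norm(a-b),np.degrees(np.arctan2(*(a-b)[1::-1])))
c=lambda x,y:(230+x*105/400,185+y/4)
a=at(S,c(747,74),117);b=at(S,c(436,130),117); print(a.round(),b.round(),((a+b)/2).round(),np.linalg.norm(a-b),np.degrees(np.arctan2(*(a-b)[1::-1])))
print('base',at(T,(347,273.2),10).round())
# bar ends
print('bar',at(T,(196,216),52),at(T,(248,255),52))
s,r=st();W=cam('wrist'); print(r.T@(-W['R'].T@W['t']-s['position']), r.T@W['R'].T)
hy=np.degrees(np.arctan2(*(a-b)[1::-1]))
to([495,-9,330],hy-90)
E
```

```text
[485.  61. 117.] [519. -90. 117.] [502. -14. 117.] 154.9548148441707 102.71706326710752
[491. 264. 117.] [522. 108. 117.] [507. 186. 117.] 158.93817746005493 101.45568163624318
base [499. -14.  10.]
bar [625.96993908 304.15480882  52.        ] [537.52957855 192.92433479  52.        ]
[ 68.03131241  -1.50308032 -69.23497214] [[-6.54221594e-04 -9.63434944e-01 -2.67941560e-01]
 [ 9.99999097e-01 -3.15706783e-04 -1.30647166e-03]
 [ 1.17410948e-03 -2.67942173e-01  9.63434281e-01]]
[495, -9, 330] 11.455681636243185 [-0.4535 -0.4262 -0.0262] [-0.1  0.  53.9]
```

Call:
jog_arm --series '[{"slide":[-0.4535,-0.4262,-0.0262],"rot":[0,0,53.4],"grip":0},{"slide":[-0.4535,-0.4262,-0.0262],"rot":[0,0,53.4],"grip":0},{"slide":[-0.4535,-0.4262,-0.0262],"rot":[0,0,53.4],"grip":0},{"slide":[-0.4535,-0.4262,-0.0262],"rot":[0,0,53.4],"grip":0},{"slide":[-0.4535,-0.4262,-0.0262],"rot":[0,0,53.4],"grip":0},{"slide":[-0.4535,-0.4262,-0.0262],"rot":[0,0,53.4],"grip":0},{"slide":[-0.4535,-0.4262,-0.0262],"rot":[0,0,53.4],"grip":0},{"slide":[-0.4535,-0.4262,-0.0262],"rot":[0,0,53.4],"grip":0},{"slide":[-0.4535,-0.4262,-0.0262],"rot":[0,0,53.4],"grip":0},{"slide":[-0.4535,-0.4262,-0.0262],"rot":[0,0,53.4],"grip":0},{"slide":[-0.4535,-0.4262,-0.0262],"rot":[0,0,53.4],"grip":0},{"slide":[-0.4535,-0.4262,-0.0262],"rot":[0,0,53.4],"grip":0}]'

```text
time: 1.15
position: [449.1, 103.0, 325.2]
eef_rot: [0.63, 0.777, 0.0, -0.0]
force: [0.8, -0.1, 0.4]
gripper_width: 85.4
grasp_force: 0.0
```

```bash
python3 - <<'E'
from h import *
to([495,-12,330],12)
E
```

```text
[495, -12, 330] 12 [-0.122   0.0212 -0.0049] [ 0.  -0.  -0.1]
```

Call:
jog_arm --series '[{"slide":[-0.12,0.021,-0.005],"rot":[0,0,0],"grip":0},{"slide":[-0.12,0.021,-0.005],"rot":[0,0,0],"grip":0},{"slide":[-0.12,0.021,-0.005],"rot":[0,0,0],"grip":0},{"slide":[-0.12,0.021,-0.005],"rot":[0,0,0],"grip":0},{"slide":[-0.12,0.021,-0.005],"rot":[0,0,0],"grip":0}]'

```text
time: 1.57
position: [494.5, -10.5, 329.9]
eef_rot: [0.632, 0.775, -0.0, 0.0]
force: [0.2, 0.7, -0.7]
gripper_width: 85.3
grasp_force: 0.0
```

```bash
cat >> h.py <<'E'
import pickle
def snap(tag,n='wrist',scale=None,crop=None):
    C=cam(n); im=capture(n); cv2.imwrite(f'pics/{tag}.png',im); pickle.dump(C,open(f'pics/{tag}.pkl','wb')); return im,C
def ld(tag): return pickle.load(open(f'pics/{tag}.pkl','rb'))
E
python3 - <<'E'
from h import *
s,_=st(); print(s['position']); snap('w1')
E
```

```text
[494.51682294 -10.54184276 329.88788291]
```

View pics/w1.png

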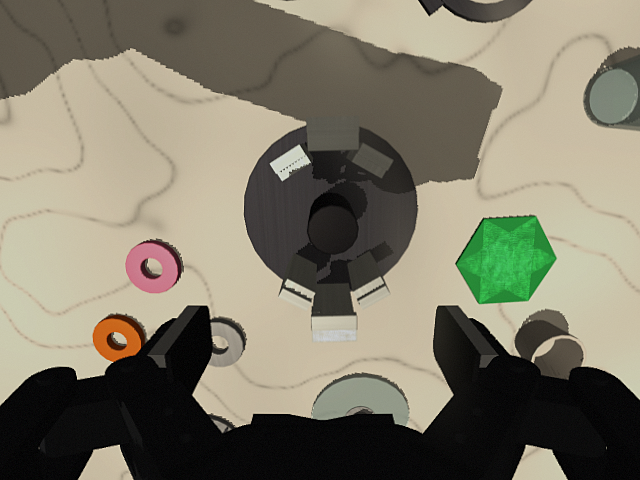

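Wrist view: cap top centre (333,230), upper hook top (333,134), lower hook top (334,328), base plate spanning x 244–417 from y 122; coaster centre (506,260).

```bash
python3 - <<'E'
from h import *
C=ld('w1')
a=at(C,(333,134),117);b=at(C,(334.5,328),117)
print('hooks',a.round(1),b.round(1),(a+b)/2,np.linalg.norm(a-b),np.degrees(np.arctan2(*(a-b)[1::-1])))
print('cap',at(C,(333,230),90)); print('base l/r',at(C,(244,208),10),at(C,(417,208),10),'top',at(C,(331,122),10))
print('coaster',at(C,(506,260),4))
# predict overlay from model
im=cv2.imread('pics/w1.png'); best=None
def over(im,cx,cy,yaw):
    y=np.radians(yaw); ux=np.array([np.cos(y),np.sin(y)]); uy=np.array([-ux[1],ux[0]])
    for r,z in((92,10),(22,90)):
        P=[proj(C,[cx+r*np.cos(t),cy+r*np.sin(t),z]) for t in np.linspace(0,6.3,80)]
        cv2.polylines(im,[np.int32(np.array(P)*8)],True,(0,0,255),1,cv2.LINE_AA,3)
    for s in(1,-1):
        P=[]
        for X,Y in((-19,66),(19,66),(19,90),(-19,90)):
            w=np.array([cx,cy])+s*(X*ux+Y*uy); P.append(proj(C,[*w,117]))
        cv2.polylines(im,[np.int32(np.array(P)*8)],True,(255,0,255),1,cv2.LINE_AA,3)
m=(a+b)/2; over(im,m[0],m[1],np.degrees(np.arctan2(*(a-b)[1::-1]))-90)
cv2.imwrite('pics/w1o.png',cv2.resize(im[100:350,230:430],(640,800))[:,:][0:800:1][:800]) 
cv2.imwrite('pics/w1o.png',cv2.resize(im[100:350,220:440],None,fx=2.4,fy=2.4,interpolation=cv2.INTER_CUBIC))
E
```

```text
hooks [486.3  61.1 117. ] [519.7 -89.7 117. ] [503.00662458 -14.29633219 117.        ] 154.41614767036376 102.48578786260788
cap [503.06702528 -14.43365683  90.        ]
base l/r [412.92663394 -27.96823223  10.        ] [590.09037779   8.47971968  10.        ] top [484.28103957  74.2632861   10.        ]
coaster [705.32782867 -28.17239801   4.        ]
```

View pics/w1o.png

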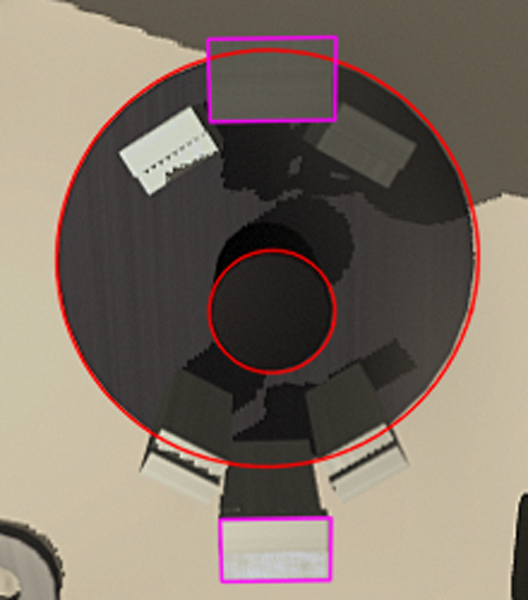

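The overlay fits: head axis (503,−14.3), its x axis at 12.5°; cap concentric.

```bash
python3 - <<'E'
from h import *
to([503,-14.4,128],12.5)
E
```

```text
[503, -14.4, 128] 12.5 [-0.0075  0.0076  0.2017] [-0.  -0.  -0.7]
```

Call:
jog_arm --series '[{"slide":[-0.0075,0.0076,0.04],"rot":[0,0,-0.7],"grip":0},{"slide":[-0.0075,0.0076,0.08],"rot":[0,0,-0.7],"grip":0},{"slide":[-0.0075,0.0076,0.12],"rot":[0,0,-0.7],"grip":0},{"slide":[-0.0075,0.0076,0.16],"rot":[0,0,-0.7],"grip":0},{"slide":[-0.0075,0.0076,0.2017],"rot":[0,0,-0.7],"grip":0},{"slide":[-0.0075,0.0076,0.2017],"rot":[0,0,-0.7],"grip":0},{"slide":[-0.0075,0.0076,0.2017],"rot":[0,0,-0.7],"grip":0.9},{"slide":[-0.0075,0.0076,0.2017],"rot":[0,0,-0.7],"grip":0.9},{"slide":[-0.0075,0.0076,0.2017],"rot":[0,0,-0.7],"grip":0.9},{"slide":[-0.0075,0.0076,0.2017],"rot":[0,0,-0.7],"grip":0.9},{"slide":[-0.0075,0.0076,0.2017],"rot":[0,0,-0.7],"grip":0.9},{"slide":[-0.0075,0.0076,0.2017],"rot":[0,0,-0.7],"grip":0.9}]'

```text
time: 2.62
position: [504.5, -13.6, 131.2]
eef_rot: [0.625, 0.781, 0.002, 0.001]
force: [-1.7, -0.1, 7.1]
gripper_width: 42.2
grasp_force: 59.6
```

Call:
jog_arm --series '[{"slide":[0,0,-0.03],"rot":[0,0,0],"grip":0.9},{"slide":[0,0,-0.07],"rot":[0,0,0],"grip":0.9},{"slide":[0,0,-0.1],"rot":[0,0,0],"grip":0.9},{"slide":[0,0,-0.13],"rot":[0,0,0],"grip":0.9},{"slide":[-0.01,0.034,-0.13],"rot":[0,0,0],"grip":0.9},{"slide":[-0.02,0.068,-0.13],"rot":[0,0,0],"grip":0.9},{"slide":[-0.03,0.102,-0.13],"rot":[0,0,0],"grip":0.9},{"slide":[-0.04,0.136,-0.13],"rot":[0,0,0],"grip":0.9},{"slide":[-0.05,0.17,-0.13],"rot":[0,0,0],"grip":0.9},{"slide":[-0.0574,0.1926,-0.1],"rot":[0,0,0],"grip":0.9},{"slide":[-0.0574,0.1926,-0.06],"rot":[0,0,0],"grip":0.9},{"slide":[-0.0574,0.1926,-0.04],"rot":[0,0,0],"grip":0.9}]'

```text
time: 3.62
position: [703.8, -27.4, 166.4]
eef_rot: [0.625, 0.781, -0.0, -0.0]
force: [-1.8, 1.4, -2.0]
gripper_width: 42.1
grasp_force: 62.1
```

```bash
python3 - <<'E'
from h import *
to([705,-28,125],12.5)
E
```

```text
[705, -28, 125] 12.5 [-0.0008  0.0011  0.0414] [-0.  -0.   0.1]
```

Call:
jog_arm --series '[{"slide":[0,0.001,0.02],"rot":[0,0,0],"grip":0.9},{"slide":[0,0.001,0.034],"rot":[0,0,0],"grip":0.9},{"slide":[0,0.001,0.041],"rot":[0,0,0],"grip":0.9},{"slide":[0,0.001,0.041],"rot":[0,0,0],"grip":0.9},{"slide":[0,0.001,0.041],"rot":[0,0,0],"grip":0.9}]'

```text
time: 4.03
position: [705.3, -27.5, 128.9]
eef_rot: [0.625, 0.781, 0.001, 0.001]
force: [-0.4, -0.6, -0.1]
gripper_width: 42.1
grasp_force: 62.1
```

Call:
jog_arm --series '[{"slide":[0,0,0.0015],"rot":[0,0,0],"grip":0.9},{"slide":[0,0,0.003],"rot":[0,0,0],"grip":0.9},{"slide":[0,0,0.003],"rot":[0,0,0],"grip":0.9},{"slide":[0,0,0.003],"rot":[0,0,0],"grip":0.9}]'

```text
time: 4.37
position: [705.3, -27.6, 125.4]
eef_rot: [0.625, 0.781, 0.001, 0.001]
force: [0.9, 0.3, 2.9]
gripper_width: 42.1
grasp_force: 62.4
```

Call:
jog_arm --series '[{"slide":[0,0,0],"rot":[0,0,0],"grip":0},{"slide":[0,0,0],"rot":[0,0,0],"grip":0},{"slide":[0,0,0],"rot":[0,0,0],"grip":0},{"slide":[0,0,-0.03],"rot":[0,0,0],"grip":0},{"slide":[0,0,-0.07],"rot":[0,0,0],"grip":0},{"slide":[-0.002,-0.005,-0.11],"rot":[0,0,0],"grip":0},{"slide":[-0.0952,-0.326,-0.125],"rot":[0,0,0],"grip":0},{"slide":[-0.0952,-0.326,-0.125],"rot":[0,0,0],"grip":0},{"slide":[-0.0952,-0.326,-0.125],"rot":[0,0,0],"grip":0},{"slide":[-0.0952,-0.326,-0.125],"rot":[0,0,0],"grip":0},{"slide":[-0.0952,-0.326,-0.125],"rot":[0,0,0],"grip":0},{"slide":[-0.0952,-0.326,-0.125],"rot":[0,0,0],"grip":0}]'

```text
time: 5.37
position: [479.4, -151.6, 245.4]
eef_rot: [0.625, 0.781, 0.0, -0.0]
force: [-0.4, -1.2, 0.9]
gripper_width: 85.4
grasp_force: 0.0
```

```bash
python3 - <<'E'
from h import *
C=ld('w1'); print(at(C,(227,342),12)); to([407,-191,250],12.5)
E
```

```text
[ 416.41668109 -186.59423582   12.        ]
[407, -191, 250] 12.5 [-0.0226 -0.0793 -0.0046] [ 0.  -0.   0.1]
```

Call:
jog_arm --series '[{"slide":[-0.022,-0.074,-0.004],"rot":[0,0,0],"grip":0},{"slide":[-0.022,-0.074,-0.004],"rot":[0,0,0],"grip":0},{"slide":[-0.022,-0.074,-0.004],"rot":[0,0,0],"grip":0},{"slide":[-0.022,-0.074,-0.004],"rot":[0,0,0],"grip":0}]'

```text
time: 5.7
position: [412.7, -189.6, 250.0]
eef_rot: [0.626, 0.779, 0.001, 0.0]
force: [0.6, -0.3, -0.0]
gripper_width: 85.0
grasp_force: 0.0
```

```bash
cat >> h.py <<'E'
def rings(im,C,z=12,r=30,show=None):
    "circles of radius r (mm) at height z: Hough in a rectified overhead view, 0.5 mm/px"
    o=-C['R'].T@C['t']; s,_=st(); c=s['position'][:2]; N=400; g=np.linspace(-150,150,2*N//1)
    X,Y=np.meshgrid(c[0]+g,c[1]+g); P=np.stack([X,Y,np.full_like(X,z)],-1)@C['R'].T+C['t']
    u=P[...,:2]/P[...,2:]; u=C['c']+C['f']*u*(1+C['k']*(u**2).sum(-1,keepdims=True))
    q=cv2.remap(im,u.astype(np.float32),None,cv2.INTER_LINEAR); gr=cv2.medianBlur(cv2.cvtColor(q,cv2.COLOR_BGR2GRAY),5)
    k=len(g)/300
    h=cv2.HoughCircles(gr,cv2.HOUGH_GRADIENT,1.5,60,param1=80,param2=28,minRadius=int((r-2.5)*k),maxRadius=int((r+2.5)*k))
    for a in ([] if h is None else h[0]):
        p=q[int(np.clip(a[1]-21*k,0,len(g)-1)),int(min(a[0],len(g)-1))]
        print('ring',(c+np.array([a[0],a[1]])/k-150).round(1),'r',round(a[2]/k,1),'bgr',p)
        if show: cv2.circle(q,(int(a[0]),int(a[1])),int(a[2]),(0,0,255),1)
    if show: cv2.imwrite(show,q[:600,:] if 0 else cv2.resize(q,(600,600)))
E
python3 - <<'E'
from h import *
im,C=snap('w2'); print(st()[0]['position']); rings(im,C,show='pics/w2r.png')
E
```

```text
[ 414.16867431 -188.67997813  249.90226362]
ring [ 323.5 -115.6] r 30.1 bgr [134 118 181]
ring [ 405.6 -193.3] r 29.4 bgr [131 145 151]
ring [ 288.1 -214.6] r 29.5 bgr [ 29  99 181]
```

View pics/w2r.png

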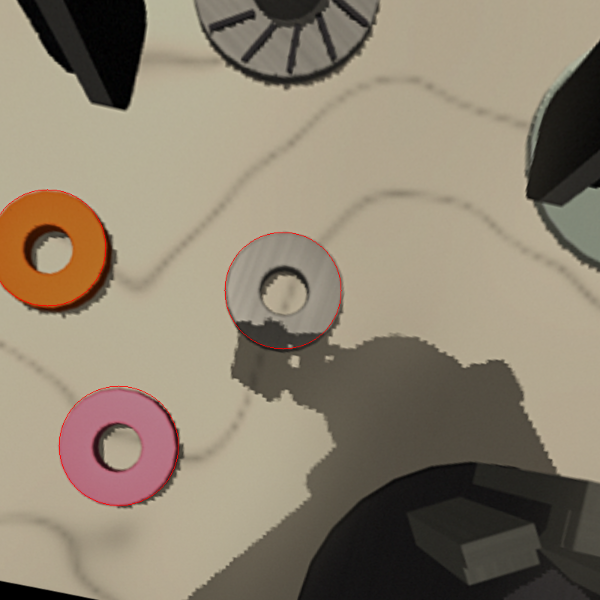

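```bash
python3 - <<'E'
from h import *
to([405.6,-193.3,71],12.5)
E
```

```text
[405.6, -193.3, 71] 12.5 [-0.0027 -0.0097  0.1789] [ 0.1 -0.   0.1]
```

Call:
jog_arm --series '[{"slide":[-0.0027,-0.0097,0.04],"rot":[0,0,0],"grip":0},{"slide":[-0.0027,-0.0097,0.08],"rot":[0,0,0],"grip":0},{"slide":[-0.0027,-0.0097,0.12],"rot":[0,0,0],"grip":0},{"slide":[-0.0027,-0.0097,0.15],"rot":[0,0,0],"grip":0},{"slide":[-0.0027,-0.0097,0.15],"rot":[0,0,0],"grip":0},{"slide":[-0.0027,-0.0097,0.15],"rot":[0,0,0],"grip":0},{"slide":[-0.0027,-0.0097,0.15],"rot":[0,0,0],"grip":0}]'

```text
time: 6.33
position: [406.3, -193.5, 100.4]
eef_rot: [0.625, 0.781, 0.0, 0.0]
force: [0.4, 0.4, 0.4]
gripper_width: 85.1
grasp_force: 0.0
```

```bash
python3 - <<'E'
from h import *
to([405.6,-193.3,71],12.5)
E
```

```text
[405.6, -193.3, 71] 12.5 [ 0.0004 -0.0007  0.0294] [0.  0.  0.1]
```

Call:
jog_arm --series '[{"slide":[0.0004,-0.0007,0.02],"rot":[0,0,0],"grip":0},{"slide":[0.0004,-0.0007,0.0294],"rot":[0,0,0],"grip":0},{"slide":[0.0004,-0.0007,0.0294],"rot":[0,0,0],"grip":0},{"slide":[0.0004,-0.0007,0.0294],"rot":[0,0,0],"grip":0.8},{"slide":[0.0004,-0.0007,0.0294],"rot":[0,0,0],"grip":0.8},{"slide":[0.0004,-0.0007,0.0294],"rot":[0,0,0],"grip":0.8},{"slide":[0.0004,-0.0007,0.0294],"rot":[0,0,0],"grip":0.8},{"slide":[0.0004,-0.0007,0.0294],"rot":[0,0,0],"grip":0.8}]'

```text
time: 7.0
position: [405.1, -193.4, 71.7]
eef_rot: [0.625, 0.781, 0.001, 0.001]
force: [-4.1, 1.4, 15.7]
gripper_width: 57.0
grasp_force: 60.3
```

Call:
jog_arm --series '[{"slide":[0,0,-0.02],"rot":[0,0,0],"grip":0.8},{"slide":[0,0,-0.055],"rot":[0,0,0],"grip":0.8},{"slide":[0,0,-0.095],"rot":[0,0,0],"grip":0.8},{"slide":[0,0,-0.135],"rot":[0,0,0],"grip":0.8},{"slide":[0.03,0.026,-0.135],"rot":[0,0,0],"grip":0.8},{"slide":[0.06,0.052,-0.135],"rot":[0,0,0],"grip":0.8},{"slide":[0.09,0.078,-0.135],"rot":[0,0,0],"grip":0.8},{"slide":[0.12,0.104,-0.135],"rot":[0,0,0],"grip":0.8},{"slide":[0.1537,0.1343,-0.135],"rot":[0,0,0],"grip":0.8},{"slide":[0.1537,0.1343,-0.135],"rot":[0,0,0],"grip":0.8},{"slide":[0.1537,0.1343,-0.135],"rot":[0,0,0],"grip":0.8},{"slide":[0.1537,0.1343,-0.135],"rot":[0,0,0],"grip":0.8}]'

```text
time: 8.0
position: [501.5, -13.9, 205.3]
eef_rot: [0.625, 0.781, -0.0, 0.0]
force: [-0.8, -0.2, -0.5]
gripper_width: 56.7
grasp_force: 64.8
```

```bash
python3 - <<'E'
from h import *
to([503,-14.3,106],12.5); snap('w3')
E
```

```text
[503, -14.3, 106] 12.5 [-0.0007  0.0014  0.0993] [-0.   0.   0.2]
```

View pics/w3.png

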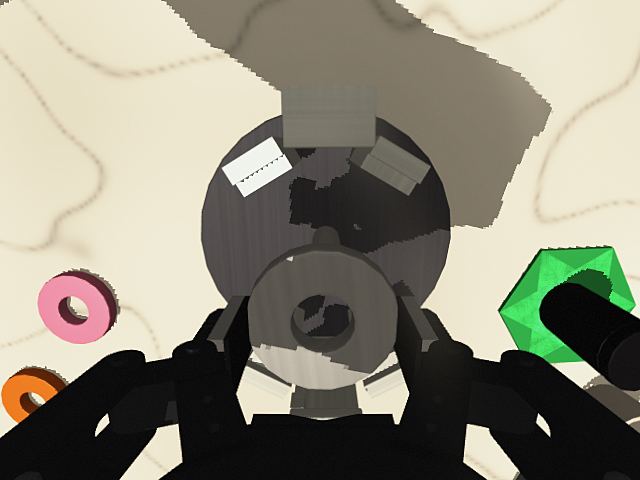

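Ring held level, centred at (323,317); cap stands on the coaster; upper hook top centre (329,116); the spindle's top edge peeks out at (326,228).

```bash
python3 - <<'E'
from h import *
C=ld('w3'); print(at(C,(323,317),145.6)); print('ring l/r',at(C,(248,317),145.6),at(C,(398,317),145.6)); print('hook',at(C,(329,116),117)); print('spindle edge far', at(C,(326,228),72))
y=np.radians(12.5);print('expected hook', np.array([503,-14.3])+78*np.array([-np.sin(y),np.cos(y)]))
print(proj(C,[503,-14.3,72]), proj(C,[503+5*-.216,-14.3+5*.976,72]))
E
```

```text
[500.05360047 -10.95426621 145.6       ]
ring l/r [472.50654941 -17.22090913 145.6       ] [527.60705391  -4.81928811 145.6       ]
hook [486.28781644  61.2161505  117.        ]
spindle edge far [497.82359293   6.40094408  72.        ]
expected hook [486.11771011  61.85108856]
[326.82998025 264.8034357 ] [326.88214488 256.36075922]
```

```bash
python3 - <<'E'
from h import *
C=ld('w3'); _,r=st(); c=st()[0]['position']
for z in(137,141,145.6):
    a,b=at(C,(323,243),z),at(C,(323,391),z); m=at(C,(323,317),z); print(z,np.linalg.norm(a-b),r.T@(m-c),r.T@((a+b)/2-c), r.T@(at(C,(323,320),z-12)-c))
im=cv2.imread('pics/w3.png')[220:420,220:430]; cv2.imwrite('pics/w3c.png',cv2.resize(im,None,fx=2.8,fy=2.8,interpolation=cv2.INTER_CUBIC))
E
```

```text
137 65.68475437407082 [-0.23293106 -0.31339623 68.32768017] [-2.36037227 -0.30919293 68.32838992] [-7.59938831 -0.30193282 80.33013967]
141 63.77472842411138 [ 1.74185503 -0.3164076  64.32702075] [-0.323723   -0.31232653 64.32770986] [-5.58603255 -0.30500917 76.32946738]
145.6 61.57819858165804 [ 4.01285903 -0.31987068 59.72626241] [ 2.01842365 -0.31593017 59.72692778] [-3.27067343 -0.30854696 71.72869423]
```

View pics/w3c.png

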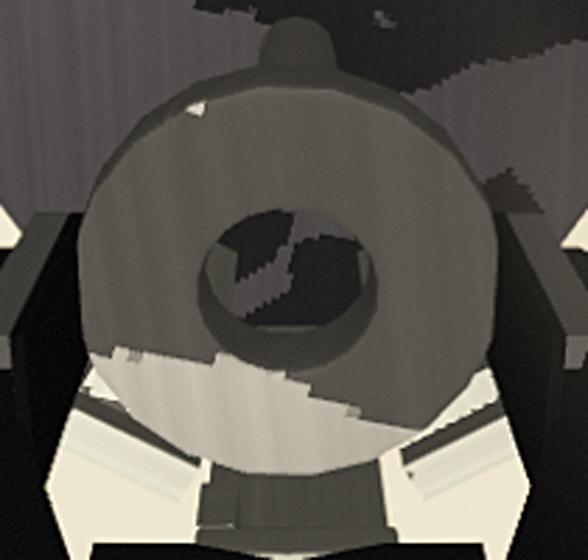

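```bash
python3 - <<'E'
from h import *
C=ld('w3'); _,r=st(); c=st()[0]['position']
for z in(143,145.6,148):
    a,b=at(C,(322.5,250.7),z),at(C,(322.5,389.3),z); print(z,np.linalg.norm(a-b),r.T@((a+b)/2-c)); 
    a,b=at(C,(290.7,320),z),at(C,(354.6,320),z); print('bore',np.linalg.norm(a-b))
E
```

```text
143 59.09627210908047 [-0.34381001 -0.50537498 62.32776795]
bore 24.56030429840745
145.6 57.928342294313225 [ 1.00053432 -0.50362754 59.72731804]
bore 24.074914769996575
148 56.850253234528076 [ 2.24146755 -0.50201451 57.32690274]
bore 23.626862897617325
```

Call:
jog_arm --series '[{"slide":[-0.001,0.0017,0.03],"rot":[0,0,0],"grip":0.8},{"slide":[-0.001,0.0017,0.05],"rot":[0,0,0],"grip":0.8},{"slide":[-0.001,0.0017,0.06],"rot":[0,0,0],"grip":0.8},{"slide":[-0.001,0.0017,0.07],"rot":[0,0,0],"grip":0.8},{"slide":[-0.001,0.0017,0.08],"rot":[0,0,0],"grip":0.8},{"slide":[-0.001,0.0017,0.09],"rot":[0,0,0],"grip":0.8},{"slide":[-0.001,0.0017,0.099],"rot":[0,0,0],"grip":0.8},{"slide":[-0.001,0.0017,0.099],"rot":[0,0,0],"grip":0.8},{"slide":[-0.001,0.0017,0.099],"rot":[0,0,0],"grip":0.8}]'

```text
time: 8.8
position: [503.6, -14.5, 105.8]
eef_rot: [0.625, 0.78, -0.0, -0.0]
force: [0.0, -0.8, -1.7]
gripper_width: 56.4
grasp_force: 64.8
```

Call:
jog_arm --series '[{"slide":[0,0,0],"rot":[0,0,0],"grip":0},{"slide":[0,0,0],"rot":[0,0,0],"grip":0},{"slide":[0,0,0],"rot":[0,0,0],"grip":0},{"slide":[0,0,-0.03],"rot":[0,0,0],"grip":0},{"slide":[0,0,-0.07],"rot":[0,0,0],"grip":0},{"slide":[0,0,-0.11],"rot":[0,0,0],"grip":0},{"slide":[0.03,-0.003,-0.145],"rot":[0,0,0],"grip":0},{"slide":[0.07,-0.007,-0.145],"rot":[0,0,0],"grip":0},{"slide":[0.11,-0.011,-0.145],"rot":[0,0,0],"grip":0},{"slide":[0.15,-0.015,-0.145],"rot":[0,0,0],"grip":0},{"slide":[0.19,-0.019,-0.145],"rot":[0,0,0],"grip":0},{"slide":[0.23,-0.023,-0.145],"rot":[0,0,0],"grip":0}]'

```text
time: 9.8
position: [430.1, 206.8, 251.9]
eef_rot: [0.625, 0.781, 0.001, -0.0]
force: [0.8, -0.1, -0.4]
gripper_width: 85.6
grasp_force: 0.0
```

Call:
jog_arm --series '[{"slide":[0.04,-0.004,0],"rot":[0,0,0],"grip":0},{"slide":[0.05,-0.006,0],"rot":[0,0,0],"grip":0},{"slide":[0.05,-0.006,0],"rot":[0,0,0],"grip":0},{"slide":[0.05,-0.006,0],"rot":[0,0,0],"grip":0},{"slide":[0.05,-0.006,0],"rot":[0,0,0],"grip":0}]'

```text
time: 10.22
position: [414.8, 251.2, 251.2]
eef_rot: [0.626, 0.78, 0.0, 0.0]
force: [-0.4, -0.2, -0.2]
gripper_width: 85.6
grasp_force: 0.0
```

```bash
python3 - <<'E'
from h import *
im,C=snap('w4'); print(st()[0]['position']); rings(im,C,show='pics/w4r.png')
E
```

```text
[414.96161834 250.91632807 251.22733575]
ring [301.2 212. ] r 29.5 bgr [ 60 140  49]
ring [414.9 206.4] r 30.1 bgr [139 152 159]
ring [407.6 318.3] r 28.8 bgr [63 69 72]
```

View pics/w4r.png

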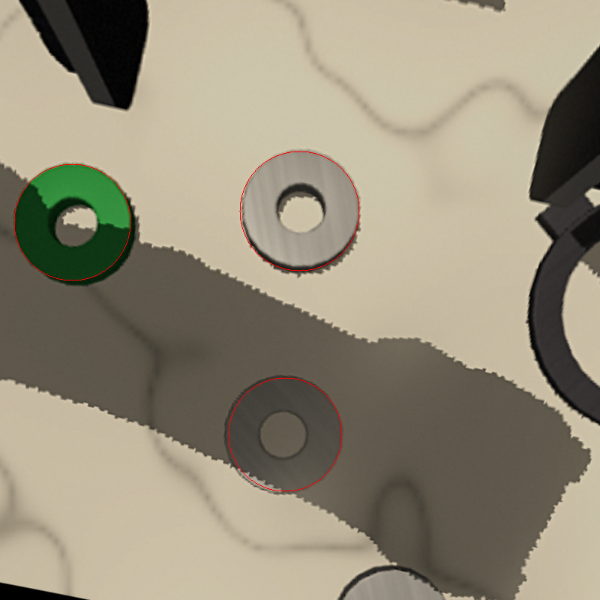

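Call:
jog_arm --series '[{"slide":[-0.0385,-0.0102,0.012],"rot":[0,0,0],"grip":0},{"slide":[-0.0446,-0.0102,0.05],"rot":[0,0,0],"grip":0},{"slide":[-0.0446,-0.0102,0.09],"rot":[0,0,0],"grip":0},{"slide":[-0.0446,-0.0102,0.13],"rot":[0,0,0],"grip":0},{"slide":[-0.0446,-0.0102,0.16],"rot":[0,0,0],"grip":0},{"slide":[-0.0446,-0.0102,0.175],"rot":[0,0,0],"grip":0},{"slide":[-0.0446,-0.0102,0.18],"rot":[0,0,0],"grip":0},{"slide":[-0.0446,-0.0102,0.18],"rot":[0,0,0],"grip":0},{"slide":[-0.0446,-0.0102,0.18],"rot":[0,0,0],"grip":0.8},{"slide":[-0.0446,-0.0102,0.18],"rot":[0,0,0],"grip":0.8},{"slide":[-0.0446,-0.0102,0.18],"rot":[0,0,0],"grip":0.8},{"slide":[-0.0446,-0.0102,0.18],"rot":[0,0,0],"grip":0.8}]'

```text
time: 11.27
position: [415.0, 206.9, 73.3]
eef_rot: [0.625, 0.78, 0.002, 0.0]
force: [-3.5, -4.1, 16.7]
gripper_width: 56.8
grasp_force: 60.0
```

Call:
jog_arm --series '[{"slide":[0,0,0],"rot":[0,0,0],"grip":0.8},{"slide":[0,0,0],"rot":[0,0,0],"grip":0.8},{"slide":[0,0,-0.02],"rot":[0,0,0],"grip":0.8},{"slide":[0,0,-0.055],"rot":[0,0,0],"grip":0.8},{"slide":[0,0,-0.095],"rot":[0,0,0],"grip":0.8},{"slide":[-0.01,0.001,-0.135],"rot":[0,0,0],"grip":0.8},{"slide":[-0.05,0.008,-0.135],"rot":[0,0,0],"grip":0.8},{"slide":[-0.09,0.015,-0.135],"rot":[0,0,0],"grip":0.8},{"slide":[-0.13,0.022,-0.135],"rot":[0,0,0],"grip":0.8},{"slide":[-0.17,0.029,-0.135],"rot":[0,0,0],"grip":0.8},{"slide":[-0.205,0.034,-0.135],"rot":[0,0,0],"grip":0.8},{"slide":[-0.233,0.0387,-0.135],"rot":[0,0,0],"grip":0.8}]'

```text
time: 12.27
position: [503.4, -15.1, 207.7]
eef_rot: [0.626, 0.78, 0.001, 0.001]
force: [0.5, 0.9, -0.8]
gripper_width: 56.6
grasp_force: 64.0
```

Call:
jog_arm --series '[{"slide":[0,0,0],"rot":[0,0,0],"grip":0.8},{"slide":[0,0,0],"rot":[0,0,0],"grip":0.8},{"slide":[0,0,0],"rot":[0,0,0],"grip":0.8}]'

```text
time: 12.52
position: [502.5, -11.5, 206.6]
eef_rot: [0.625, 0.781, 0.001, -0.0]
force: [-0.1, 1.6, -0.4]
gripper_width: 57.0
grasp_force: 64.0
```

```bash
python3 - <<'E'
from h import *
to([503,-14.3,112],12.5); snap('w5')
E
```

```text
[503, -14.3, 112] 12.5 [-0.0029 -0.0002  0.0946] [ 0.  -0.1  0.1]
```

View pics/w5.png

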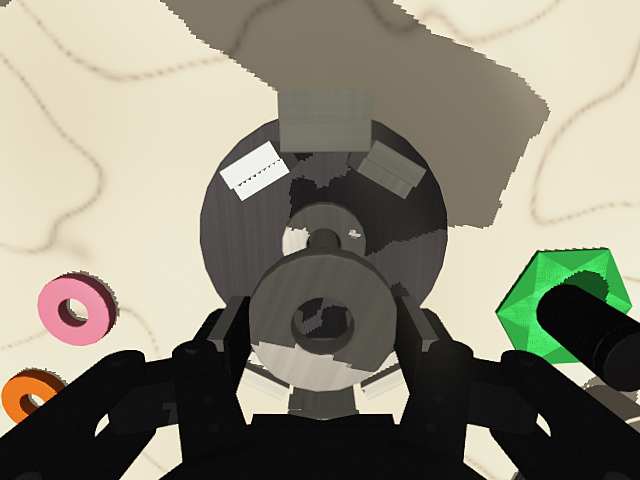

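Spacer 1 lies flat on the plate; second ring held, offset about −1 mm along tool x.

Call:
jog_arm --series '[{"slide":[-0.0018,0,0.03],"rot":[0,0,0],"grip":0.8},{"slide":[-0.0018,0,0.05],"rot":[0,0,0],"grip":0.8},{"slide":[-0.0018,0,0.06],"rot":[0,0,0],"grip":0.8},{"slide":[-0.0018,0,0.07],"rot":[0,0,0],"grip":0.8},{"slide":[-0.0018,0,0.08],"rot":[0,0,0],"grip":0.8},{"slide":[-0.0018,0,0.09],"rot":[0,0,0],"grip":0.8},{"slide":[-0.0018,0,0.098],"rot":[0,0,0],"grip":0.8},{"slide":[-0.0018,0,0.098],"rot":[0,0,0],"grip":0.8}]'

```text
time: 13.23
position: [502.5, -13.7, 106.8]
eef_rot: [0.625, 0.781, -0.001, -0.001]
force: [0.4, -0.1, -0.5]
gripper_width: 56.8
grasp_force: 64.0
```

Call:
jog_arm --series '[{"slide":[0,0,0],"rot":[0,0,0],"grip":0},{"slide":[0,0,0],"rot":[0,0,0],"grip":0},{"slide":[0,0,0],"rot":[0,0,0],"grip":0},{"slide":[0,0,-0.03],"rot":[0,0,0],"grip":0},{"slide":[0,0,-0.07],"rot":[0,0,0],"grip":0},{"slide":[0,0,-0.11],"rot":[0,0,0],"grip":0},{"slide":[0.04,-0.003,-0.14],"rot":[0,0,0],"grip":0},{"slide":[0.08,-0.006,-0.14],"rot":[0,0,0],"grip":0},{"slide":[0.12,-0.009,-0.14],"rot":[0,0,0],"grip":0},{"slide":[0.16,-0.012,-0.14],"rot":[0,0,0],"grip":0},{"slide":[0.2,-0.014,-0.14],"rot":[0,0,0],"grip":0},{"slide":[0.24,-0.016,-0.14],"rot":[0,0,0],"grip":0}]'

```text
time: 14.23
position: [434.2, 218.7, 249.0]
eef_rot: [0.625, 0.78, 0.001, -0.0]
force: [1.1, -0.5, 0.2]
gripper_width: 85.8
grasp_force: 0.0
```

Call:
jog_arm --series '[{"slide":[0.04,-0.002,0],"rot":[0,0,0],"grip":0},{"slide":[0.08,-0.004,0],"rot":[0,0,0],"grip":0},{"slide":[0.104,-0.0055,0],"rot":[0,0,0],"grip":0},{"slide":[0.104,-0.0055,0],"rot":[0,0,0],"grip":0},{"slide":[0.104,-0.0055,0],"rot":[0,0,0],"grip":0},{"slide":[0.104,-0.0055,0],"rot":[0,0,0],"grip":0},{"slide":[0.104,-0.0055,0],"rot":[0,0,0],"grip":0}]'

```text
time: 14.82
position: [407.6, 315.6, 248.3]
eef_rot: [0.626, 0.78, 0.0, 0.0]
force: [0.8, -0.0, -0.4]
gripper_width: 85.3
grasp_force: 0.0
```

```bash
python3 - <<'E'
from h import *
im,C=snap('w6'); print(st()[0]['position']); rings(im,C,show='pics/w6r.png'); to([407,317.7,71],12.5)
E
```

```text
[407.65082946 315.6788383  248.32543523]
ring [460.4 415.1] r 30.0 bgr [58 64 65]
ring [405.9 318.4] r 29.2 bgr [143 158 165]
ring [300.7 211.5] r 29.5 bgr [39 44 45]
[407, 317.7, 71] 12.5 [ 0.0021 -0.0003  0.1773] [ 0. -0. -0.]
```

View pics/w6r.png

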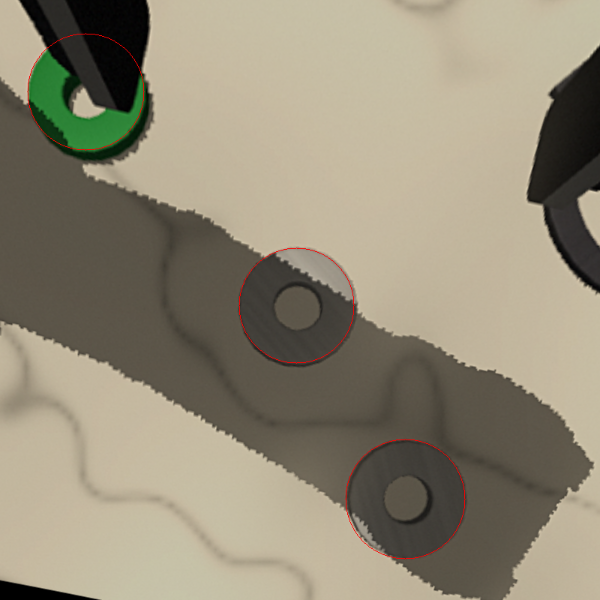

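Call:
jog_arm --series '[{"slide":[0.0028,-0.0011,0.04],"rot":[0,0,0],"grip":0},{"slide":[0.0028,-0.0011,0.08],"rot":[0,0,0],"grip":0},{"slide":[0.0028,-0.0011,0.12],"rot":[0,0,0],"grip":0},{"slide":[0.0028,-0.0011,0.155],"rot":[0,0,0],"grip":0},{"slide":[0.0028,-0.0011,0.17],"rot":[0,0,0],"grip":0},{"slide":[0.0028,-0.0011,0.177],"rot":[0,0,0],"grip":0},{"slide":[0.0028,-0.0011,0.177],"rot":[0,0,0],"grip":0},{"slide":[0.0028,-0.0011,0.177],"rot":[0,0,0],"grip":0.8},{"slide":[0.0028,-0.0011,0.177],"rot":[0,0,0],"grip":0.8},{"slide":[0.0028,-0.0011,0.177],"rot":[0,0,0],"grip":0.8},{"slide":[0.0028,-0.0011,0.177],"rot":[0,0,0],"grip":0.8},{"slide":[0.0028,-0.0011,0.177],"rot":[0,0,0],"grip":0.8}]'

```text
time: 15.87
position: [406.3, 320.0, 73.6]
eef_rot: [0.625, 0.78, 0.002, -0.0]
force: [-1.6, -3.3, 13.4]
gripper_width: 56.9
grasp_force: 60.7
```

Call:
jog_arm --series '[{"slide":[0,0,0],"rot":[0,0,0],"grip":0.8},{"slide":[0,0,-0.02],"rot":[0,0,0],"grip":0.8},{"slide":[0,0,-0.055],"rot":[0,0,0],"grip":0.8},{"slide":[0,0,-0.095],"rot":[0,0,0],"grip":0.8},{"slide":[-0.01,0.001,-0.135],"rot":[0,0,0],"grip":0.8},{"slide":[-0.05,0.003,-0.135],"rot":[0,0,0],"grip":0.8},{"slide":[-0.09,0.006,-0.135],"rot":[0,0,0],"grip":0.8},{"slide":[-0.13,0.009,-0.135],"rot":[0,0,0],"grip":0.8},{"slide":[-0.17,0.012,-0.135],"rot":[0,0,0],"grip":0.8},{"slide":[-0.21,0.014,-0.135],"rot":[0,0,0],"grip":0.8},{"slide":[-0.25,0.016,-0.135],"rot":[0,0,0],"grip":0.8},{"slide":[-0.29,0.019,-0.135],"rot":[0,0,0],"grip":0.8}]'

```text
time: 16.87
position: [487.5, 39.0, 207.6]
eef_rot: [0.625, 0.781, 0.001, 0.0]
force: [1.8, 0.3, -0.6]
gripper_width: 56.9
grasp_force: 64.0
```

Call:
jog_arm --series '[{"slide":[-0.035,0.003,0],"rot":[0,0,0],"grip":0.8},{"slide":[-0.053,0.0037,0],"rot":[0,0,0],"grip":0.8},{"slide":[-0.053,0.0037,0],"rot":[0,0,0],"grip":0.8},{"slide":[-0.053,0.0037,0],"rot":[0,0,0],"grip":0.8},{"slide":[-0.053,0.0037,0],"rot":[0,0,0],"grip":0.8},{"slide":[-0.053,0.0037,0],"rot":[0,0,0],"grip":0.8},{"slide":[-0.053,0.0037,0],"rot":[0,0,0],"grip":0.8}]'

```text
time: 17.45
position: [502.2, -8.7, 206.2]
eef_rot: [0.624, 0.781, 0.0, -0.0]
force: [-0.0, -0.9, -0.6]
gripper_width: 56.7
grasp_force: 64.0
```

```bash
python3 - <<'E'
from h import *
to([503,-14.3,116],12.5); im,C=snap('w7'); rings(im,C,z=st()[0]['position'][2]-60); rings(im,C,z=34)
E
```

```text
[503, -14.3, 116] 12.5 [-0.0057 -0.0005  0.0902] [ 0.  -0.   0.3]
ring [501.   -9.5] r 28.8 bgr [165 181 188]
ring [482.5  14.7] r 30.7 bgr [76 84 87]
ring [502.7 -17.9] r 30.7 bgr [78 86 90]
ring [539.3  30.5] r 28.2 bgr [39 41 43]
```

Call:
jog_arm --series '[{"slide":[-0.0047,0,0.02],"rot":[0,0,0],"grip":0.8},{"slide":[-0.0047,0,0.04],"rot":[0,0,0],"grip":0.8},{"slide":[-0.0047,0,0.055],"rot":[0,0,0],"grip":0.8},{"slide":[-0.0047,0,0.065],"rot":[0,0,0],"grip":0.8},{"slide":[-0.0047,0,0.075],"rot":[0,0,0],"grip":0.8},{"slide":[-0.0047,0,0.085],"rot":[0,0,0],"grip":0.8},{"slide":[-0.0047,0,0.093],"rot":[0,0,0],"grip":0.8},{"slide":[-0.0047,0,0.093],"rot":[0,0,0],"grip":0.8},{"slide":[-0.0047,0,0.093],"rot":[0,0,0],"grip":0.8}]'

```text
time: 18.25
position: [503.3, -14.8, 112.9]
eef_rot: [0.625, 0.78, -0.0, -0.0]
force: [-0.2, 0.5, -0.3]
gripper_width: 57.0
grasp_force: 64.0
```

Call:
jog_arm --series '[{"slide":[0,0,0],"rot":[0,0,0],"grip":0},{"slide":[0,0,0],"rot":[0,0,0],"grip":0},{"slide":[0,0,0],"rot":[0,0,0],"grip":0},{"slide":[0,0,-0.03],"rot":[0,0,0],"grip":0},{"slide":[0,0,-0.07],"rot":[0,0,0],"grip":0},{"slide":[0,0,-0.11],"rot":[0,0,0],"grip":0},{"slide":[0.035,0.004,-0.135],"rot":[0,0,0],"grip":0},{"slide":[0.075,0.008,-0.135],"rot":[0,0,0],"grip":0},{"slide":[0.115,0.013,-0.135],"rot":[0,0,0],"grip":0},{"slide":[0.155,0.018,-0.135],"rot":[0,0,0],"grip":0},{"slide":[0.195,0.023,-0.135],"rot":[0,0,0],"grip":0},{"slide":[0.235,0.028,-0.135],"rot":[0,0,0],"grip":0}]'

```text
time: 19.25
position: [478.9, 222.6, 248.8]
eef_rot: [0.625, 0.78, 0.001, 0.0]
force: [0.9, 0.0, 0.1]
gripper_width: 85.5
grasp_force: 0.0
```

Call:
jog_arm --series '[{"slide":[0.04,0.005,0],"rot":[0,0,0],"grip":0},{"slide":[0.08,0.01,0],"rot":[0,0,0],"grip":0},{"slide":[0.12,0.015,0],"rot":[0,0,0],"grip":0},{"slide":[0.16,0.019,0],"rot":[0,0,0],"grip":0},{"slide":[0.193,0.0233,0],"rot":[0,0,0],"grip":0},{"slide":[0.193,0.0233,0],"rot":[0,0,0],"grip":0},{"slide":[0.193,0.0233,0],"rot":[0,0,0],"grip":0},{"slide":[0.193,0.0233,0],"rot":[0,0,0],"grip":0},{"slide":[0.193,0.0233,0],"rot":[0,0,0],"grip":0}]'

```text
time: 20.0
position: [460.6, 412.5, 248.3]
eef_rot: [0.626, 0.78, -0.0, 0.0]
force: [0.2, -0.3, 0.7]
gripper_width: 85.3
grasp_force: 0.0
```

```bash
python3 - <<'E'
from h import *
im,C=snap('w8'); print(st()[0]['position']); rings(im,C,show='pics/w8r.png'); to([460.6,414.7,71],12.5)
E
```

```text
[460.67563564 412.4942626  248.41042067]
ring [462.3 415.8] r 29.1 bgr [ 95 104 110]
[460.6, 414.7, 71] 12.5 [0.0022 0.0003 0.1774] [ 0.  0. -0.]
```

Call:
jog_arm --series '[{"slide":[0.0015,0.001,0.04],"rot":[0,0,0],"grip":0},{"slide":[0.0015,0.001,0.08],"rot":[0,0,0],"grip":0},{"slide":[0.0015,0.001,0.12],"rot":[0,0,0],"grip":0},{"slide":[0.0015,0.001,0.155],"rot":[0,0,0],"grip":0},{"slide":[0.0015,0.001,0.17],"rot":[0,0,0],"grip":0},{"slide":[0.0015,0.001,0.177],"rot":[0,0,0],"grip":0},{"slide":[0.0015,0.001,0.177],"rot":[0,0,0],"grip":0},{"slide":[0.0015,0.001,0.177],"rot":[0,0,0],"grip":0.8},{"slide":[0.0015,0.001,0.177],"rot":[0,0,0],"grip":0.8},{"slide":[0.0015,0.001,0.177],"rot":[0,0,0],"grip":0.8},{"slide":[0.0015,0.001,0.177],"rot":[0,0,0],"grip":0.8},{"slide":[0.0015,0.001,0.177],"rot":[0,0,0],"grip":0.8}]'

```text
time: 21.05
position: [461.8, 416.4, 74.0]
eef_rot: [0.625, 0.78, 0.002, 0.0]
force: [-1.1, -1.7, 9.3]
gripper_width: 56.4
grasp_force: 61.5
```

Call:
jog_arm --series '[{"slide":[0,0,0],"rot":[0,0,0],"grip":0.8},{"slide":[0,0,-0.02],"rot":[0,0,0],"grip":0.8},{"slide":[0,0,-0.055],"rot":[0,0,0],"grip":0.8},{"slide":[0,0,-0.095],"rot":[0,0,0],"grip":0.8},{"slide":[-0.01,-0.001,-0.135],"rot":[0,0,0],"grip":0.8},{"slide":[-0.05,-0.006,-0.135],"rot":[0,0,0],"grip":0.8},{"slide":[-0.09,-0.011,-0.135],"rot":[0,0,0],"grip":0.8},{"slide":[-0.13,-0.016,-0.135],"rot":[0,0,0],"grip":0.8},{"slide":[-0.17,-0.02,-0.135],"rot":[0,0,0],"grip":0.8},{"slide":[-0.21,-0.025,-0.135],"rot":[0,0,0],"grip":0.8},{"slide":[-0.25,-0.03,-0.135],"rot":[0,0,0],"grip":0.8},{"slide":[-0.29,-0.035,-0.135],"rot":[0,0,0],"grip":0.8}]'

```text
time: 22.05
position: [490.0, 123.4, 207.6]
eef_rot: [0.625, 0.781, 0.002, 0.0]
force: [0.7, -0.3, -0.3]
gripper_width: 56.3
grasp_force: 64.2
```

Call:
jog_arm --series '[{"slide":[-0.04,-0.005,0],"rot":[0,0,0],"grip":0.8},{"slide":[-0.08,-0.01,0],"rot":[0,0,0],"grip":0.8},{"slide":[-0.12,-0.014,0],"rot":[0,0,0],"grip":0.8},{"slide":[-0.14,-0.0172,0],"rot":[0,0,0],"grip":0.8},{"slide":[-0.14,-0.0172,0],"rot":[0,0,0],"grip":0.8},{"slide":[-0.14,-0.0172,0],"rot":[0,0,0],"grip":0.8},{"slide":[-0.14,-0.0172,0],"rot":[0,0,0],"grip":0.8},{"slide":[-0.14,-0.0172,0],"rot":[0,0,0],"grip":0.8}]'

```text
time: 22.72
position: [503.7, -13.7, 206.4]
eef_rot: [0.624, 0.781, 0.001, -0.0]
force: [-0.9, 1.1, 0.3]
gripper_width: 56.6
grasp_force: 64.2
```

```bash
python3 - <<'E'
from h import *
to([503,-14.3,125],12.5); im,C=snap('w9'); s,r=st(); rings(im,C,z=s['position'][2]-60,show='pics/w9r.png'); print(s['position'])
E
```

```text
[503, -14.3, 125] 12.5 [-0.0005 -0.0009  0.0814] [ 0.1 -0.   0.2]
ring [502.5 -12. ] r 28.2 bgr [162 178 186]
ring [485.    8.2] r 28.2 bgr [75 83 87]
[503.68006608 -13.63690282 206.31900924]
```

Call:
jog_arm --series '[{"slide":[-0.0005,-0.0009,0.02],"rot":[0,0,0],"grip":0.8},{"slide":[-0.0005,-0.0009,0.04],"rot":[0,0,0],"grip":0.8},{"slide":[-0.0005,-0.0009,0.055],"rot":[0,0,0],"grip":0.8},{"slide":[-0.0005,-0.0009,0.065],"rot":[0,0,0],"grip":0.8},{"slide":[-0.0005,-0.0009,0.075],"rot":[0,0,0],"grip":0.8},{"slide":[-0.0005,-0.0009,0.082],"rot":[0,0,0],"grip":0.8},{"slide":[-0.0005,-0.0009,0.082],"rot":[0,0,0],"grip":0.8},{"slide":[-0.0005,-0.0009,0.082],"rot":[0,0,0],"grip":0.8}]'

```text
time: 23.43
position: [503.0, -15.8, 124.1]
eef_rot: [0.625, 0.781, -0.0, -0.0]
force: [-0.2, 0.7, -1.3]
gripper_width: 56.5
grasp_force: 64.2
```

Call:
jog_arm --series '[{"slide":[0,0,0],"rot":[0,0,0],"grip":0},{"slide":[0,0,0],"rot":[0,0,0],"grip":0},{"slide":[0,0,0],"rot":[0,0,0],"grip":0},{"slide":[0,0,-0.03],"rot":[0,0,0],"grip":0},{"slide":[0,0,-0.07],"rot":[0,0,0],"grip":0},{"slide":[0,0,-0.11],"rot":[0,0,0],"grip":0},{"slide":[-0.035,-0.019,-0.126],"rot":[0,0,0],"grip":0},{"slide":[-0.07,-0.038,-0.126],"rot":[0,0,0],"grip":0},{"slide":[-0.105,-0.057,-0.126],"rot":[0,0,0],"grip":0},{"slide":[-0.14,-0.076,-0.126],"rot":[0,0,0],"grip":0},{"slide":[-0.175,-0.096,-0.126],"rot":[0,0,0],"grip":0},{"slide":[-0.21,-0.115,-0.126],"rot":[0,0,0],"grip":0}]'

```text
time: 24.43
position: [435.6, -247.6, 250.8]
eef_rot: [0.625, 0.781, 0.001, 0.001]
force: [0.2, -1.3, -0.4]
gripper_width: 85.5
grasp_force: 0.0
```

Call:
jog_arm --series '[{"slide":[-0.035,-0.019,0],"rot":[0,0,0],"grip":0},{"slide":[-0.077,-0.042,0],"rot":[0,0,0],"grip":0},{"slide":[-0.077,-0.042,0],"rot":[0,0,0],"grip":0},{"slide":[-0.077,-0.042,0],"rot":[0,0,0],"grip":0},{"slide":[-0.077,-0.042,0],"rot":[0,0,0],"grip":0},{"slide":[-0.077,-0.042,0],"rot":[0,0,0],"grip":0}]'

```text
time: 24.93
position: [413.0, -328.8, 249.9]
eef_rot: [0.624, 0.781, 0.0, -0.0]
force: [0.6, -0.0, 0.3]
gripper_width: 85.5
grasp_force: 0.0
```

```bash
python3 - <<'E'
from h import *
im,C=snap('w10'); print(st()[0]['position']); print('disc');rings(im,C,z=8,r=48); print('hub');rings(im,C,z=28,r=20)
# two-view pictures side by side
W=cv2.imread('pics/w9.png'); cv2.imwrite('pics/burr.png',np.hstack([im[:, 60:460],W[:,120:520]]))
E
```

```text
[ 413.19191451 -328.53326774  249.95162863]
disc
ring [ 407.5 -351.1] r 46.7 bgr [125 138 145]
hub
ring [ 406.9 -351.7] r 19.7 bgr [119 132 138]
ring [ 304.  -218.4] r 22.1 bgr [ 29  94 167]
ring [ 422.1 -324.1] r 19.0 bgr [117 129 135]
```

View pics/burr.png

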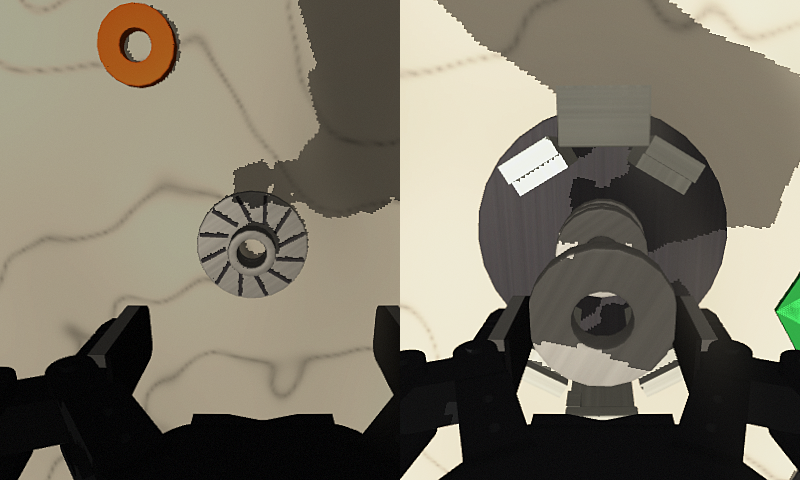

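Left: burr hub up, hub top centre px (312.5,253), disc centre (312.5,244). Right: three spacers stacked neatly, fourth held above.

```bash
python3 - <<'E'
from h import *
C=ld('w10'); print(at(C,(312.5,253),28),at(C,(312.5,244),8))
to([407.3,-351.2,88],12.5)
E
```

```text
[ 408.39551334 -350.26206064   28.        ] [ 407.43606341 -348.3521093     8.        ]
[407.3, -351.2, 88] 12.5 [-0.021  -0.0108  0.1619] [ 0.  -0.1  0.3]
```

Call:
jog_arm --series '[{"slide":[-0.0204,-0.0102,0.03],"rot":[0,0,0],"grip":0},{"slide":[-0.0204,-0.0102,0.07],"rot":[0,0,0],"grip":0},{"slide":[-0.0204,-0.0102,0.11],"rot":[0,0,0],"grip":0},{"slide":[-0.0204,-0.0102,0.14],"rot":[0,0,0],"grip":0},{"slide":[-0.0204,-0.0102,0.158],"rot":[0,0,0],"grip":0},{"slide":[-0.0204,-0.0102,0.165],"rot":[0,0,0],"grip":0},{"slide":[-0.0204,-0.0102,0.165],"rot":[0,0,0],"grip":0},{"slide":[-0.0204,-0.0102,0.165],"rot":[0,0,0],"grip":0.9},{"slide":[-0.0204,-0.0102,0.165],"rot":[0,0,0],"grip":0.9},{"slide":[-0.0204,-0.0102,0.165],"rot":[0,0,0],"grip":0.9},{"slide":[-0.0204,-0.0102,0.165],"rot":[0,0,0],"grip":0.9},{"slide":[-0.0204,-0.0102,0.165],"rot":[0,0,0],"grip":0.9}]'

```text
time: 25.98
position: [407.7, -352.7, 86.9]
eef_rot: [0.625, 0.781, 0.001, 0.001]
force: [-1.0, 2.9, 12.3]
gripper_width: 37.9
grasp_force: 58.6
```

Call:
jog_arm --series '[{"slide":[0,0,0],"rot":[0,0,0],"grip":0.9},{"slide":[0,0,0],"rot":[0,0,0],"grip":0.9},{"slide":[0,0,-0.02],"rot":[0,0,0],"grip":0.9},{"slide":[0,0,-0.055],"rot":[0,0,0],"grip":0.9},{"slide":[0,0,-0.095],"rot":[0,0,0],"grip":0.9},{"slide":[0.008,0.004,-0.135],"rot":[0,0,0],"grip":0.9},{"slide":[0.04,0.022,-0.135],"rot":[0,0,0],"grip":0.9},{"slide":[0.075,0.04,-0.135],"rot":[0,0,0],"grip":0.9},{"slide":[0.11,0.059,-0.135],"rot":[0,0,0],"grip":0.9},{"slide":[0.145,0.078,-0.135],"rot":[0,0,0],"grip":0.9},{"slide":[0.18,0.097,-0.135],"rot":[0,0,0],"grip":0.9},{"slide":[0.215,0.116,-0.135],"rot":[0,0,0],"grip":0.9}]'

```text
time: 26.98
position: [472.8, -115.3, 220.5]
eef_rot: [0.625, 0.78, 0.0, 0.0]
force: [0.6, -0.0, -2.9]
gripper_width: 37.5
grasp_force: 61.8
```

Call:
jog_arm --series '[{"slide":[0.03,0.016,0],"rot":[0,0,0],"grip":0.9},{"slide":[0.06,0.032,0],"rot":[0,0,0],"grip":0.9},{"slide":[0.0927,0.0499,0],"rot":[0,0,0],"grip":0.9},{"slide":[0.0927,0.0499,0],"rot":[0,0,0],"grip":0.9},{"slide":[0.0927,0.0499,0],"rot":[0,0,0],"grip":0.9},{"slide":[0.0927,0.0499,0],"rot":[0,0,0],"grip":0.9},{"slide":[0.0927,0.0499,0],"rot":[0,0,0],"grip":0.9},{"slide":[0.0927,0.0499,0],"rot":[0,0,0],"grip":0.9}]'

```text
time: 27.65
position: [501.1, -17.3, 220.2]
eef_rot: [0.626, 0.78, -0.0, 0.0]
force: [-0.4, -0.5, -4.8]
gripper_width: 36.8
grasp_force: 61.8
```

```bash
python3 - <<'E'
from h import *
to([503,-14.3,147],12.5); im,C=snap('w11'); s,r=st(); z=s['position'][2]; print(z);rings(im,C,z=z-79,r=48); print('hub');rings(im,C,z=z-59,r=20)
E
```

```text
[503, -14.3, 147] 12.5 [0.0025 0.0025 0.0732] [-0.  0. -0.]
220.15100489380356
ring [494.3  14.2] r 48.1 bgr [78 84 89]
ring [499.4 -14.4] r 46.2 bgr [49 53 55]
hub
ring [497.7  -8.8] r 17.8 bgr [102 111 118]
ring [501.1  30. ] r 20.3 bgr [53 58 61]
ring [398.7  28.3] r 22.1 bgr [201 227 233]
ring [557.3  97.5] r 19.7 bgr [206 229 236]
ring [642.3 -42. ] r 17.5 bgr [31 33 34]
ring [403.2 -73.5] r 22.1 bgr [10 11 11]
```

Call:
jog_arm --series '[{"slide":[0.001,0.0025,0.02],"rot":[0,0,0],"grip":0.9},{"slide":[0.001,0.0025,0.04],"rot":[0,0,0],"grip":0.9},{"slide":[0.001,0.0025,0.052],"rot":[0,0,0],"grip":0.9},{"slide":[0.001,0.0025,0.06],"rot":[0,0,0],"grip":0.9},{"slide":[0.001,0.0025,0.067],"rot":[0,0,0],"grip":0.9},{"slide":[0.001,0.0025,0.072],"rot":[0,0,0],"grip":0.9},{"slide":[0.001,0.0025,0.072],"rot":[0,0,0],"grip":0.9},{"slide":[0.001,0.0025,0.072],"rot":[0,0,0],"grip":0.9}]'

```text
time: 28.37
position: [503.9, -14.6, 148.3]
eef_rot: [0.625, 0.78, 0.0, 0.0]
force: [0.5, -0.1, -4.7]
gripper_width: 37.6
grasp_force: 61.8
```

Call:
jog_arm --series '[{"slide":[0,0,0.0025],"rot":[0,0,0],"grip":0.9},{"slide":[0,0,0.0025],"rot":[0,0,0],"grip":0.9},{"slide":[0,0,0.0025],"rot":[0,0,0],"grip":0},{"slide":[0,0,0.0025],"rot":[0,0,0],"grip":0},{"slide":[0,0,0.0025],"rot":[0,0,0],"grip":0},{"slide":[0,0,-0.03],"rot":[0,0,0],"grip":0},{"slide":[0,0,-0.07],"rot":[0,0,0],"grip":0},{"slide":[-0.02,0.003,-0.105],"rot":[0,0,0],"grip":0},{"slide":[-0.06,0.009,-0.105],"rot":[0,0,0],"grip":0},{"slide":[-0.1,0.015,-0.105],"rot":[0,0,0],"grip":0},{"slide":[-0.14,0.02,-0.105],"rot":[0,0,0],"grip":0},{"slide":[-0.18,0.026,-0.105],"rot":[0,0,0],"grip":0}]'

```text
time: 29.37
position: [569.1, -185.8, 253.9]
eef_rot: [0.625, 0.781, 0.001, 0.001]
force: [0.4, -0.1, 0.3]
gripper_width: 85.2
grasp_force: 0.0
```

Call:
jog_arm --series '[{"slide":[-0.04,0.006,0],"rot":[0,0,0],"grip":0},{"slide":[-0.074,0.011,0],"rot":[0,0,0],"grip":0},{"slide":[-0.074,0.011,0],"rot":[0,0,0],"grip":0},{"slide":[-0.074,0.011,0],"rot":[0,0,0],"grip":0},{"slide":[-0.074,0.011,0],"rot":[0,0,0],"grip":0},{"slide":[-0.074,0.011,0],"rot":[0,0,0],"grip":0}]'

```text
time: 29.87
position: [595.4, -252.6, 253.0]
eef_rot: [0.624, 0.781, 0.0, -0.0]
force: [0.0, 0.4, 0.5]
gripper_width: 85.1
grasp_force: 0.0
```

```bash
python3 - <<'E'
from h import *
im,C=snap('w12'); print(st()[0]['position']); print('disc');rings(im,C,z=8,r=62); print('knob');rings(im,C,z=32,r=13)
t,T=snap('top2','top'); 
rs=lambda a,w,h:cv2.resize(a,(w,h),interpolation=cv2.INTER_CUBIC)
cv2.imwrite('pics/win.png',np.hstack([rs(im[60:400,160:480],480,510),rs(t[190:315,185:260],306,510)]))
E
```

```text
[ 595.48132542 -252.41253111  253.08320118]
disc
ring [ 593.1 -262.6] r 59.4 bgr [114 126 132]
knob
ring [ 593.1 -264.9] r 12.6 bgr [125 130 130]
ring [ 722.5 -370.6] r 13.2 bgr [140 163 170]
```

View pics/win.png

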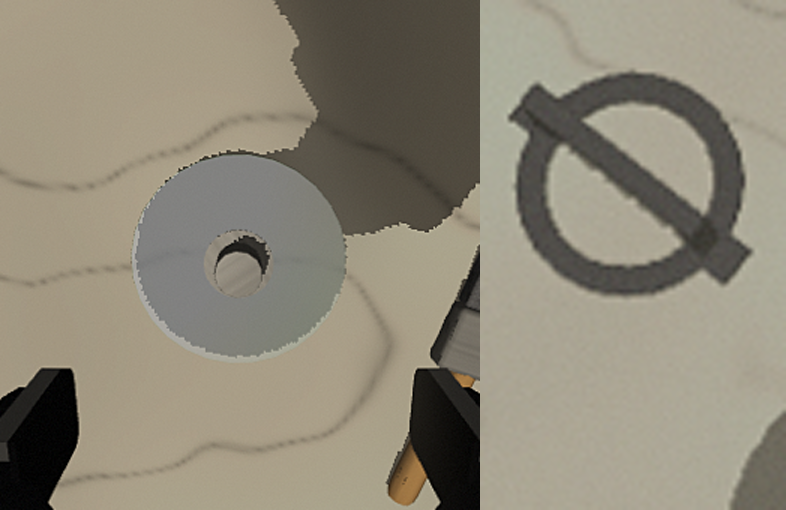

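Window disc centre px (319.7,230), knob top (319.7,242.3); lock ring in top view at (221.8,235.1), bar at about 51°.

```bash
python3 - <<'E'
from h import *
C=ld('w12'); print(at(C,(319.7,230),8),at(C,(319.7,242.3),32),'r',np.linalg.norm(at(C,(248.7,230),8)-at(C,(390.7,230),8))/2)
T=ld('top2'); print('lock',at(T,(221.8,235.1),8))
to([593.3,-263.6,90],12.5)
E
```

```text
[ 593.25317644 -259.4860602     8.        ] [ 594.42430514 -263.80831433   32.        ] r 60.823571620007435
lock [593.11522181 256.2481318    8.        ]
[593.3, -263.6, 90] 12.5 [-0.0105 -0.0047  0.1632] [ 0.  -0.   0.2]
```

Call:
jog_arm --series '[{"slide":[-0.0101,-0.0042,0.035],"rot":[0,0,0],"grip":0},{"slide":[-0.0101,-0.0042,0.075],"rot":[0,0,0],"grip":0},{"slide":[-0.0101,-0.0042,0.115],"rot":[0,0,0],"grip":0},{"slide":[-0.0101,-0.0042,0.145],"rot":[0,0,0],"grip":0},{"slide":[-0.0101,-0.0042,0.16],"rot":[0,0,0],"grip":0},{"slide":[-0.0101,-0.0042,0.168],"rot":[0,0,0],"grip":0},{"slide":[-0.0101,-0.0042,0.168],"rot":[0,0,0],"grip":0},{"slide":[-0.0101,-0.0042,0.168],"rot":[0,0,0],"grip":1},{"slide":[-0.0101,-0.0042,0.168],"rot":[0,0,0],"grip":1},{"slide":[-0.0101,-0.0042,0.168],"rot":[0,0,0],"grip":1},{"slide":[-0.0101,-0.0042,0.168],"rot":[0,0,0],"grip":1},{"slide":[-0.0101,-0.0042,0.168],"rot":[0,0,0],"grip":1}]'

```text
time: 30.97
position: [594.0, -265.0, 86.1]
eef_rot: [0.625, 0.781, 0.0, 0.001]
force: [0.4, -0.6, 5.1]
gripper_width: 25.4
grasp_force: 4.8
```

Call:
jog_arm --series '[{"slide":[0,0,0],"rot":[0,0,0],"grip":1},{"slide":[0,0,0],"rot":[0,0,0],"grip":1},{"slide":[0,0,-0.02],"rot":[0,0,0],"grip":1},{"slide":[0,0,-0.055],"rot":[0,0,0],"grip":1},{"slide":[0,0,-0.095],"rot":[0,0,0],"grip":1},{"slide":[0.008,-0.001,-0.135],"rot":[0,0,0],"grip":1},{"slide":[0.045,-0.005,-0.135],"rot":[0,0,0],"grip":1},{"slide":[0.083,-0.01,-0.135],"rot":[0,0,0],"grip":1},{"slide":[0.12,-0.015,-0.135],"rot":[0,0,0],"grip":1},{"slide":[0.158,-0.02,-0.135],"rot":[0,0,0],"grip":1},{"slide":[0.195,-0.025,-0.135],"rot":[0,0,0],"grip":1},{"slide":[0.232,-0.03,-0.135],"rot":[0,0,0],"grip":1}]'

```text
time: 31.97
position: [512.2, -43.5, 220.1]
eef_rot: [0.625, 0.78, 0.0, -0.0]
force: [0.2, 0.8, -1.6]
gripper_width: 23.6
grasp_force: 59.6
```

Call:
jog_arm --series '[{"slide":[0.031,-0.004,0],"rot":[0,0,0],"grip":1},{"slide":[0.031,-0.004,0],"rot":[0,0,0],"grip":1},{"slide":[0.031,-0.004,0],"rot":[0,0,0],"grip":1},{"slide":[0.031,-0.004,0],"rot":[0,0,0],"grip":1},{"slide":[0.031,-0.004,0],"rot":[0,0,0],"grip":1},{"slide":[0.031,-0.004,0],"rot":[0,0,0],"grip":1}]'

```text
time: 32.47
position: [503.0, -17.2, 220.1]
eef_rot: [0.626, 0.78, -0.0, 0.0]
force: [0.3, -0.6, -1.9]
gripper_width: 23.2
grasp_force: 59.6
```

```bash
python3 - <<'E'
from h import *
to([503,-14.3,180],12.5); im,C=snap('w13'); s,r=st(); p=s['position']; z=p[2]; print(p); rings(im,C,z=z-79,r=62); rings(im,C,z=z-55,r=13)
g=cv2.cvtColor(im,cv2.COLOR_BGR2GRAY)
cv2.imwrite('pics/w13c.png',cv2.resize(im[80:440,120:520],(800,720))[:600])
E
```

```text
[503, -14.3, 180] 12.5 [0.0028 0.0006 0.0401] [ 0.  0. -0.]
[503.00174146 -17.05934932 220.05353232]
ring [501.8 -16. ] r 60.4 bgr [59 67 70]
ring [398.3 -69.5] r 13.1 bgr [ 9  8 10]
ring [413.5 -25. ] r 13.1 bgr [178 204 213]
ring [501.8 -17.2] r 12.5 bgr [132 146 139]
ring [614.3 -20. ] r 13.8 bgr [2 5 3]
ring [560.3  93.7] r 14.4 bgr [149 173 185]
ring [635.7 -36.8] r 15.1 bgr [6 8 8]
ring [583.3  14.9] r 11.3 bgr [ 57 143  40]
ring [520.3  11. ] r 13.8 bgr [46 50 52]
ring [407.8  23.3] r 11.8 bgr [150 174 186]
```

Call:
jog_arm --series '[{"slide":[0.0023,0.0012,0.015],"rot":[0,0,0],"grip":1},{"slide":[0.0023,0.0012,0.025],"rot":[0,0,0],"grip":1},{"slide":[0.0023,0.0012,0.03],"rot":[0,0,0],"grip":1},{"slide":[0.0023,0.0012,0.034],"rot":[0,0,0],"grip":1},{"slide":[0.0023,0.0012,0.037],"rot":[0,0,0],"grip":1},{"slide":[0.0023,0.0012,0.0395],"rot":[0,0,0],"grip":1},{"slide":[0.0023,0.0012,0.0395],"rot":[0,0,0],"grip":1},{"slide":[0.0023,0.0012,0.0395],"rot":[0,0,0],"grip":1},{"slide":[0.0023,0.0012,0.0395],"rot":[0,0,0],"grip":1}]'

```text
time: 33.27
position: [503.6, -13.2, 180.8]
eef_rot: [0.625, 0.781, 0.0, 0.0]
force: [-0.7, 0.6, -2.7]
gripper_width: 24.0
grasp_force: 59.6
```

Call:
jog_arm --series '[{"slide":[-0.0008,0,0.001],"rot":[0,0,0],"grip":1},{"slide":[-0.0008,0,0.0025],"rot":[0,0,0],"grip":1},{"slide":[-0.0008,0,0.0035],"rot":[0,0,0],"grip":1},{"slide":[-0.0008,0,0.0035],"rot":[0,0,0],"grip":1},{"slide":[-0.0008,0,0.0035],"rot":[0,0,0],"grip":1}]'

```text
time: 33.68
position: [503.6, -14.0, 176.9]
eef_rot: [0.625, 0.781, -0.0, -0.0]
force: [0.4, -0.3, -3.8]
gripper_width: 23.9
grasp_force: 59.6
```

Call:
jog_arm --series '[{"slide":[0,0,0],"rot":[0,0,0],"grip":0},{"slide":[0,0,0],"rot":[0,0,0],"grip":0},{"slide":[0,0,0],"rot":[0,0,0],"grip":0},{"slide":[0,0,-0.03],"rot":[0,0,0],"grip":0},{"slide":[0,0,-0.07],"rot":[0,0,0],"grip":0},{"slide":[0.02,0.012,-0.1],"rot":[0,0,0],"grip":0},{"slide":[0.054,0.032,-0.1],"rot":[0,0,0],"grip":0},{"slide":[0.088,0.052,-0.1],"rot":[0,0,0],"grip":0},{"slide":[0.122,0.073,-0.1],"rot":[0,0,0],"grip":0},{"slide":[0.156,0.093,-0.1],"rot":[0,0,0],"grip":0},{"slide":[0.19,0.113,-0.1],"rot":[0,0,0],"grip":0},{"slide":[0.22,0.132,-0.1],"rot":[0,0,0],"grip":0}]'

```text
time: 34.68
position: [584.5, 232.6, 277.2]
eef_rot: [0.625, 0.781, 0.0, -0.0]
force: [0.2, -0.5, 0.4]
gripper_width: 85.0
grasp_force: 0.0
```

Call:
jog_arm --series '[{"slide":[0.024,0.014,0],"rot":[0,0,0],"grip":0},{"slide":[0.024,0.014,0],"rot":[0,0,0],"grip":0},{"slide":[0.024,0.014,0],"rot":[0,0,0],"grip":0},{"slide":[0.024,0.014,0],"rot":[0,0,0],"grip":0},{"slide":[0.024,0.014,0],"rot":[0,0,0],"grip":0},{"slide":[0.024,0.014,0],"rot":[0,0,0],"grip":0}]'

```text
time: 35.18
position: [592.9, 254.4, 277.5]
eef_rot: [0.626, 0.78, 0.0, 0.0]
force: [-0.0, -0.3, -0.0]
gripper_width: 85.3
grasp_force: 0.0
```

```bash
python3 - <<'E'
from h import *
s,r=st(); print(s['position'],s['joint_positions'].round(2),robot.read_state()['force'])
im,C=snap('w14'); t,T=snap('top3','top')
rings(im,C,z=8,r=62)
a=cv2.resize(im[60:420,130:530],(480,432)); b=cv2.resize(t[225:320,290:400],(320,276),interpolation=cv2.INTER_CUBIC)
o=np.zeros((432,800,3),np.uint8); o[:,:480]=a; o[:276,480:]=b; cv2.imwrite('pics/lock.png',o)
E
```

```text
[592.91030209 254.43761696 277.45057419] [-0.87  0.51  0.58  1.6  -0.3   1.12 -0.01] [-0.04581672 -0.25272425 -0.04704451]
ring [594.5 257.7] r 60.4 bgr [51 51 54]
```

View pics/lock.png

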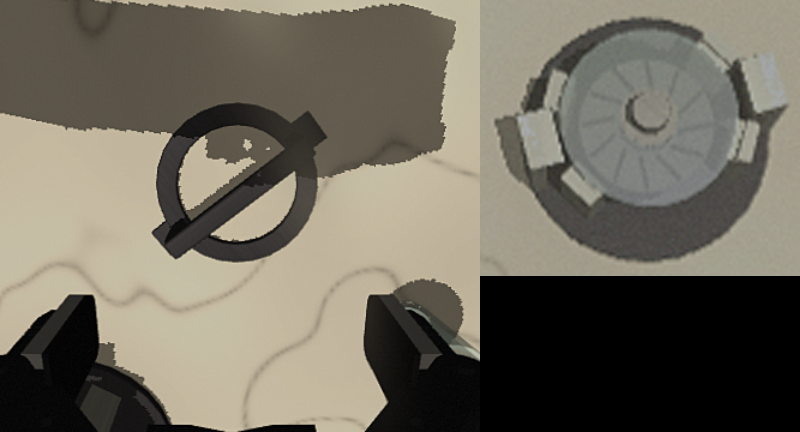

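Window sits in the seat between the hooks over the burr; lock ring centre px (328,212), bar at 51° in both views.

Call:
jog_arm --series '[{"slide":[0.0018,0.0018,0],"rot":[0,0,7],"grip":0},{"slide":[0.0018,0.0018,0],"rot":[0,0,14],"grip":0},{"slide":[0.0018,0.0018,0],"rot":[0,0,21],"grip":0},{"slide":[0.0018,0.0018,0.02],"rot":[0,0,28],"grip":0},{"slide":[0.0018,0.0018,0.04],"rot":[0,0,35],"grip":0},{"slide":[0.0018,0.0018,0.06],"rot":[0,0,42],"grip":0},{"slide":[0.0018,0.0018,0.08],"rot":[0,0,49],"grip":0},{"slide":[0.0018,0.0018,0.1],"rot":[0,0,51.3],"grip":0},{"slide":[0.0018,0.0018,0.1],"rot":[0,0,51.3],"grip":0},{"slide":[0.0018,0.0018,0.1],"rot":[0,0,51.3],"grip":0},{"slide":[0.0018,0.0018,0.1],"rot":[0,0,51.3],"grip":0},{"slide":[0.0018,0.0018,0.1],"rot":[0,0,51.3],"grip":0}]'

```text
time: 36.28
position: [595.0, 258.1, 178.8]
eef_rot: [0.901, 0.433, 0.001, -0.0]
force: [-0.1, -0.7, -0.6]
gripper_width: 85.3
grasp_force: 0.0
```

```bash
python3 - <<'E'
from h import *
s,r=st(); print(s['position'],s['joint_positions'].round(2)); to([594.3,256.6,104],-38.8)
im,C=snap('w15'); rings(im,C,z=8,r=62)
# bar direction by Hough lines on the rectified plane z=58 is noisy; use dark mask min-area rect
E
```

```text
[595.02441678 258.10985663 178.77024015] [-0.97  0.67  0.73  1.69 -0.53  0.98 -0.72]
[594.3, 256.6, 104] -38.8 [-0.0018  0.0003  0.0748] [ 0.  -0.1  0.2]
ring [595.4 256.9] r 61.0 bgr [172 198 211]
```

Call:
jog_arm --series '[{"slide":[-0.0011,0.0007,0.035],"rot":[0,0,0],"grip":0},{"slide":[-0.0011,0.0007,0.06],"rot":[0,0,0],"grip":0},{"slide":[-0.0011,0.0007,0.075],"rot":[0,0,0],"grip":0},{"slide":[-0.0011,0.0007,0.075],"rot":[0,0,0],"grip":0},{"slide":[-0.0011,0.0007,0.075],"rot":[0,0,0],"grip":1},{"slide":[-0.0011,0.0007,0.075],"rot":[0,0,0],"grip":1},{"slide":[-0.0011,0.0007,0.075],"rot":[0,0,0],"grip":1},{"slide":[-0.0011,0.0007,0.075],"rot":[0,0,0],"grip":1},{"slide":[-0.0011,0.0007,0.075],"rot":[0,0,0],"grip":1},{"slide":[-0.0011,0.0007,0.075],"rot":[0,0,0],"grip":1},{"slide":[-0.0011,0.0007,0.075],"rot":[0,0,0],"grip":1},{"slide":[-0.0011,0.0007,0.075],"rot":[0,0,0],"grip":1}]'

```text
time: 37.33
position: [594.5, 257.1, 102.9]
eef_rot: [0.901, 0.433, 0.001, -0.0]
force: [-0.6, -0.3, 6.9]
gripper_width: 13.0
grasp_force: 59.7
```

```bash
python3 - <<'E'
from h import *
s,r=st(); print(s['position'],s['ft_torque']); to([503,-14.3,s['position'][2]+150],52.5)
E
```

```text
[594.47844484 257.08202609 102.8999514 ] [-0.02315968  0.16808638 -0.01871886]
[503, -14.3, np.float64(252.8999514014481)] 52.5 [-0.2688  0.0982 -0.1503] [-0.  -0.1 88.8]
```

Call:
jog_arm --series '[{"slide":[0,0,-0.02],"rot":[0,0,0],"grip":1},{"slide":[0,0,-0.055],"rot":[0,0,0],"grip":1},{"slide":[0,0,-0.09],"rot":[0,0,0],"grip":1},{"slide":[0,0,-0.125],"rot":[0,0,-5],"grip":1},{"slide":[-0.02,0.008,-0.15],"rot":[0,0,-12],"grip":1},{"slide":[-0.055,0.021,-0.15],"rot":[0,0,-19],"grip":1},{"slide":[-0.09,0.034,-0.15],"rot":[0,0,-26],"grip":1},{"slide":[-0.125,0.046,-0.15],"rot":[0,0,-33],"grip":1},{"slide":[-0.16,0.059,-0.15],"rot":[0,0,-40],"grip":1},{"slide":[-0.195,0.071,-0.15],"rot":[0,0,-47],"grip":1},{"slide":[-0.23,0.084,-0.15],"rot":[0,0,-54],"grip":1},{"slide":[-0.2685,0.0985,-0.15],"rot":[0,0,-61],"grip":1}]'

```text
time: 38.33
position: [502.0, -15.1, 251.8]
eef_rot: [0.554, 0.833, 0.0, -0.0]
force: [0.7, -0.5, -2.9]
gripper_width: 13.1
grasp_force: 59.0
```

```bash
python3 - <<'E'
from h import *
to([503.5,-14.2,250],52.5)
E
```

```text
[503.5, -14.2, 250] 52.5 [0.0002 0.0018 0.0018] [ -0.   -0.  -29.8]
```

Call:
jog_arm --series '[{"slide":[0.0002,0.0018,0],"rot":[0,0,-7],"grip":1},{"slide":[0.0002,0.0018,0],"rot":[0,0,-14],"grip":1},{"slide":[0.0002,0.0018,0],"rot":[0,0,-21],"grip":1},{"slide":[0.0002,0.0018,0],"rot":[0,0,-28],"grip":1},{"slide":[0.0002,0.0018,0],"rot":[0,0,-30],"grip":1},{"slide":[0.0002,0.0018,0],"rot":[0,0,-30],"grip":1},{"slide":[0.0002,0.0018,0],"rot":[0,0,-30],"grip":1},{"slide":[0.0002,0.0018,0],"rot":[0,0,-30],"grip":1},{"slide":[0.0002,0.0018,0],"rot":[0,0,-30],"grip":1}]'

```text
time: 39.08
position: [504.5, -13.4, 251.9]
eef_rot: [0.323, 0.946, -0.0, -0.0]
force: [0.9, 0.0, -3.1]
gripper_width: 13.1
grasp_force: 59.0
```

```bash
python3 - <<'E'
from h import *
to([503.5,-14.2,205],52.5); im,C=snap('w16'); s,r=st(); z=s['position'][2]; print(s['position']); rings(im,C,z=z-95,r=62,show='pics/w16r.png')
E
```

```text
[503.5, -14.2, 205] 52.5 [ 0.0003 -0.0013  0.0469] [-0.  -0.  -0.2]
[504.61020019 -13.35534128 251.90641862]
ring [500.6 -14. ] r 61.7 bgr [39 43 44]
```

Call:
jog_arm --series '[{"slide":[0.0003,-0.0011,0.015],"rot":[0,0,0],"grip":1},{"slide":[0.0003,-0.0011,0.03],"rot":[0,0,0],"grip":1},{"slide":[0.0003,-0.0011,0.04],"rot":[0,0,0],"grip":1},{"slide":[0.0003,-0.0011,0.045],"rot":[0,0,0],"grip":1},{"slide":[0.0003,-0.0011,0.048],"rot":[0,0,0],"grip":1},{"slide":[0.0003,-0.0011,0.048],"rot":[0,0,0],"grip":1},{"slide":[0.0003,-0.0011,0.048],"rot":[0,0,0],"grip":1},{"slide":[0.0003,-0.0011,0.048],"rot":[0,0,0],"grip":1}]'

```text
time: 39.8
position: [504.2, -14.1, 204.6]
eef_rot: [0.323, 0.946, 0.0, 0.0]
force: [0.2, 0.2, -2.0]
gripper_width: 12.5
grasp_force: 59.0
```

Bottom about 101.7, no contact yet; go on down gently.

Call:
jog_arm --series '[{"slide":[0,0,0.001],"rot":[0,0,0],"grip":1},{"slide":[0,0,0.002],"rot":[0,0,0],"grip":1},{"slide":[0,0,0.003],"rot":[0,0,0],"grip":1},{"slide":[0,0,0.003],"rot":[0,0,0],"grip":1},{"slide":[0,0,0.003],"rot":[0,0,0],"grip":1},{"slide":[0,0,0.003],"rot":[0,0,0],"grip":1}]'

```text
time: 40.3
position: [503.8, -14.1, 201.0]
eef_rot: [0.323, 0.946, 0.0, 0.0]
force: [-0.5, 0.6, -2.7]
gripper_width: 12.8
grasp_force: 59.0
```

Call:
jog_arm --series '[{"slide":[0,0,0],"rot":[0,0,6],"grip":1},{"slide":[0,0,0],"rot":[0,0,12],"grip":1},{"slide":[0,0,0],"rot":[0,0,18],"grip":1},{"slide":[0,0,0],"rot":[0,0,23],"grip":1},{"slide":[0,0,0],"rot":[0,0,28],"grip":1},{"slide":[0,0,0],"rot":[0,0,32],"grip":1},{"slide":[0,0,0],"rot":[0,0,34],"grip":1},{"slide":[0,0,0],"rot":[0,0,34],"grip":1},{"slide":[0,0,0],"rot":[0,0,34],"grip":1},{"slide":[0,0,0],"rot":[0,0,34],"grip":1}]'

```text
time: 41.13
position: [503.8, -14.1, 201.1]
eef_rot: [0.585, 0.811, 0.0, 0.0]
force: [0.4, 0.2, -2.2]
gripper_width: 12.6
grasp_force: 59.0
```

```bash
python3 - <<'E'
from h import *
s,r=st(); print(s['position'],s['force'],s['ft_torque'],np.degrees(np.arctan2(r[1,1],r[0,1])))
E
```

```text
[503.80738709 -14.05404941 201.05323808] [ 0.40844454  0.24089941 -2.17978172] [-0.01252125 -0.01569686  0.01938656] 18.403971239049298
```

Call:
jog_arm --series '[{"slide":[0,0,0],"rot":[0,0,2],"grip":1},{"slide":[0,0,0],"rot":[0,0,4],"grip":1},{"slide":[0,0,0],"rot":[0,0,5],"grip":1},{"slide":[0,0,0],"rot":[0,0,6],"grip":1},{"slide":[0,0,0],"rot":[0,0,7],"grip":1},{"slide":[0,0,0],"rot":[0,0,7],"grip":1},{"slide":[0,0,0],"rot":[0,0,7],"grip":1}]'

```text
time: 41.72
position: [503.9, -14.1, 201.1]
eef_rot: [0.633, 0.774, -0.0, 0.0]
force: [0.9, -0.8, -3.3]
gripper_width: 13.3
grasp_force: 59.8
```

```bash
python3 - <<'E'
from h import *
s,r=st(); print(s['position'],s['force'],s['ft_torque'],np.degrees(np.arctan2(r[1,1],r[0,1])))
E
```

```text
[503.90321878 -14.11071767 201.06271009] [ 0.92845886 -0.78146251 -3.32185288] [-0.20714506 -0.12824354  0.93724627] 11.426467228399986
```

Call:
jog_arm --series '[{"slide":[0,0,0],"rot":[0,0,1],"grip":1},{"slide":[0,0,0],"rot":[0,0,2],"grip":1},{"slide":[0,0,0.0006],"rot":[0,0,2],"grip":1},{"slide":[0,0,0.0012],"rot":[0,0,2],"grip":1},{"slide":[0,0,0.0012],"rot":[0,0,2],"grip":1},{"slide":[0,0,0.0012],"rot":[0,0,2],"grip":1}]'

```text
time: 42.22
position: [504.0, -14.2, 200.8]
eef_rot: [0.647, 0.763, 0.0, 0.0]
force: [-3.8, -0.9, 11.2]
gripper_width: 13.2
grasp_force: 71.9
```

```bash
python3 - <<'E'
from h import *
s,r=st(); print(s['position'],s['force'],s['ft_torque'],np.degrees(np.arctan2(r[1,1],r[0,1])))
E
```

```text
[503.97310966 -14.20751033 200.8295142 ] [-3.81240337 -0.90609448 11.1663387 ] [-0.24176112  0.87728285  1.59629559] 9.378151889187228
```

Call:
jog_arm --series '[{"slide":[0,0,-0.0005],"rot":[0,0,-1],"grip":1},{"slide":[0,0,-0.0005],"rot":[0,0,-1],"grip":1},{"slide":[0,0,-0.0005],"rot":[0,0,-1],"grip":0},{"slide":[0,0,-0.0005],"rot":[0,0,-1],"grip":0},{"slide":[0,0,-0.0005],"rot":[0,0,-1],"grip":0},{"slide":[0,0,-0.0005],"rot":[0,0,-1],"grip":0},{"slide":[0,0,-0.03],"rot":[0,0,-1],"grip":0},{"slide":[0,0,-0.07],"rot":[0,0,-1],"grip":0},{"slide":[0,0,-0.11],"rot":[0,0,-1],"grip":0},{"slide":[0,0,-0.13],"rot":[0,0,-1],"grip":0},{"slide":[0,0,-0.13],"rot":[0,0,-1],"grip":0},{"slide":[0,0,-0.13],"rot":[0,0,-1],"grip":0}]'

```text
time: 43.22
position: [504.2, -14.0, 330.8]
eef_rot: [0.641, 0.768, 0.001, 0.0]
force: [-0.4, -0.0, -1.7]
gripper_width: 84.9
grasp_force: 0.0
```

```bash
python3 - <<'E'
from h import *
im,C=snap('w17'); print(st()[0]['position'])
# bar in rectified plane z=156 (bar top): darkest elongated region near axis
c=np.array([503.6,-14.1]); g=np.arange(-100,100,.5)
def rect(z):
    X,Y=np.meshgrid(c[0]+g,c[1]+g); P=np.stack([X,Y,np.full_like(X,z)],-1)@C['R'].T+C['t']; u=P[...,:2]/P[...,2:]
    u=C['c']+C['f']*u*(1+C['k']*(u**2).sum(-1,keepdims=True)); return cv2.remap(im,u.astype(np.float32),None,cv2.INTER_LINEAR)
q=cv2.cvtColor(rect(156),cv2.COLOR_BGR2GRAY)
h=cv2.HoughLinesP(cv2.Canny(q,40,100),1,np.pi/360,50,minLineLength=120,maxLineGap=12)
for l in ([] if h is None else h[:,0]): 
    a=np.degrees(np.arctan2(l[3]-l[1],l[2]-l[0]))%180; m=((l[:2]+l[2:])/2)/2-100+c; print(round(a,1),m.round(1),np.hypot(l[2]-l[0],l[3]-l[1])/2)
E
```

```text
[503.57126706 -13.85634146 329.64684687]
102.4 [506.6  -0.6] 74.73285756613352
102.8 [491.8   1.4] 78.96359920874934
168.0 [442.1  73.9] 67.468511173732
```

```bash
python3 - <<'E'
from h import *
print(job.hand_in())
E
```

```text
the job is handed in; nothing more can be done
None
```

I reassembled the grinding head in the order asked and handed the job in at about 43 s; the hand-in returned no verdict. The cap stands on the coaster, and all four spacers, the burr (hub up), the window and the lock ring are on the head. The lock ring was turned clockwise until the wrist torque showed both stops. My last measurement put its bar at about 102.6°, against 102.5° for the hook line.

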